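Press a brass case against the marking pad with the cam lever and hold it

ROBOT

A 6-joint arm with a two-finger parallel gripper is mounted at the origin on a cart in front of the work surface, level with it; the furniture and walls round the work are solid. World frame = base frame: x ahead of the robot, y to its left, z up, the work surface at z = 0. Lengths are in mm, angles in rad, forces in N, time in s.
With the tool pointing down it reaches from about 375 to 750 mm from the base axis. Payload 9 kg.
Tool frame: the origin (TCP) lies midway between the tips of the shut fingers; the grasp point (between the pads) lies 19 mm behind it (arm.hold_point_z is the z of the grasp point in the tool frame, in mm); z points along the fingers, y is the direction in which the jaws open and shut (so a half turn about z gives the same grasp; the last joint's range is limited). The gripper opens to 85 mm and grips with 20 to 120 N. Pads are 22 mm wide; open, the fingers measure 114 mm over their backs; the gripper's body (76 mm by 85 mm) begins 54 mm behind the grasp point. The pads swing forward as they close: fully open they stand 13 mm farther back than shut.
Start: joints at [-1.452, 0.104, 0.097, 1.564, 0, 1.353], TCP at [198.292, -566.319, 231.331] pointing down, gripper open.
Joint ranges: [-2.99, 2.99], [-0.84, 1.86], [-1.1, 1.16], [-1.84, 2.11], [-1.51, 1.56], [-3.14, 3.14]. Speed limits (rad/s): [2.22, 2.22, 2.57, 3.14, 3.14, 3.14].

INTERFACE

Orientations are given as a unit quaternion [w, x, y, z].
In Python, from rig import sensors, eyes, finish_job, nets, arm gives the robot as it stands.
- The arm moves only by the tool carry_out, never from a script. Its argument "commands" is a list of rows, each an object of numbers: "wx", "wy", "wz": the turn, a rotation vector about the tool's x, y, z in degrees; "tx", "ty", "tz": the shift along the tool's x, y, z in cm; "jaw": the closure in counts, from 0 (fully open) to 255 (shut). In form: [{"wx": .., "wy": .., "wz": .., "tx": .., "ty": .., "tz": .., "jaw": ..}, ...]. A call has 1 to 20 rows; each row is the pose to reach, as a shift and turn from the pose commanded when the call began, along the tool's axes at that moment; what a row does not reach only later rows make up. A row lasts 1/12 s, in which the tool goes at most 41.7 mm and 7.16 degrees, less where a joint would pass 70% of its speed; a pose out of reach is approached as far as the arm can. A call with a gripper value outside its range is refused whole. The fingers move at their own pace and stop on an object; the grip force is fixed at half the most. Time passes only in rows, so rows that repeat a pose let the fingers close. It gives the time, the measured TCP pose, the force and the opening at its end, in the units of the state.
- sensors.get_state(): the state, without advancing time (a new reading comes with each control period).
- eyes.grab_frame(name): name is "scene" or "side" or "wrist"; returns the picture (480x640x3 uint8, blue, green, red); there is no depth.
- eyes.camera_info(name): a dict with "K" (3x3 intrinsics, pixels), "rvec" (rotation vector, rad) and "tvec" (3), from world to camera coordinates, as OpenCV has them. Camera axes: x right, y down, z forward; pixel columns grow to the right and rows downward; lengths in mm; the calibration is good to about 2 mm. A picture is of the moment at which its call begins: read the wrist's pose just before it. camera_info takes no time and is no camera call; for the wrist camera it gives the pose at the moment of the call.
- finish_job(): hands the job in, once; it reports no verdict.
Trained networks look in the newest picture that a camera, given by its name, has taken for a name from the list of things; names that differ only in an ending like _2 or _b are one class to them, and where a whole thing is asked for, a point or a joint stands for the part that bears it (a point fixed in the world has none). Each returns a list of dicts, best first, with "p" (0 to 1); they miss things now and then, are a little off and sometimes report something else, mostly with a low value. They report only what shows in the picture. A call takes as long as a camera call. They do not tell look-alikes from the thing itself.
- nets.search_frame(camera, thing): "rect" ([left, top, right, bottom] in pixels, round what is visible of it).
- nets.trace(camera, thing): "region" (480x640 bool, what is visible of it) and "rect" ([left, top, right, bottom] in pixels, round what is visible of it).
- nets.spot_point(camera, thing): "centre" ([column, row] in pixels: a listed point, or the origin of a listed thing).
The state is a dict: "t": time; "joint_pos": joint angles; "qvel": joint speeds; "joint_torque": joint torques, N m; "eef_pos": TCP position; "tcp_rot": TCP orientation; "wrist_force": force on the tool from outside, world axes, zero at the start; "wrist_torque": the same for the moment, N m; "grip_width": opening from 0.0 (shut) to 1.0 (fully open).
Only numpy, scipy, OpenCV 4.12 (cv2) and the standard library are available. Lean on these libraries where they do the work, as an engineer would, in place of code of your own. Each camera call takes 0.05 s, during which the arm holds its last target.

TASK

The brass case is to get the maker's mark on its flat panel. Stand it upright in the open gap of the marking press with the panel facing the sprung pad of the marking head, and let go of it; then swing the cam lever round until the cam is at its highest lift, pressing the panel squarely on the pad. The mark needs time under pressure and the lever springs back, so finish while still holding the lever at that point, and leave the other things on the table where they are.

Things in the scene. Friction and masses are not known exactly. Their poses are not given: they have to be found in the camera images.
- press: bench marking press, fixed (it does not move): steel bed 104 x 262 x 14 mm. Origin on the table under the loading place; +y along the bed from the V jaw to the marking head, z up. V jaw at y -50 to -18 mm (with the lever at rest), x -31 to 31, top 54 mm above the table. Jaw, pad and nose stay under the case's upper half, so a gripper holding that has room all round
- press_head (a point): centre of the top of the head's grey housing, 98 mm above the table (a small knob on it to 107 mm): housing 92 mm along press x, 74 mm along y, its near side 75 mm from press_seat; a low nose, top 58 mm, reaches from it towards the loading place, to 47 mm from press_seat
- lever_pivot (a point): where the lever's vertical pivot axis meets the table level: 67.5 mm from the press origin along its -y; axes as the press
- press_seat (a point): centre of the loading place: on the top face of the bed, midway in the open gap between jaw and pad; axes as the press (+y towards the pad). With the lever at rest the gap leaves the case about 4.5 mm of play to either side along y
- pad_face (a point): centre of the front face of the sprung marking pad, an upright plate 36 mm wide, 34 mm high, 41 mm above the table, 30 mm from press_seat along the press +y; it faces -y and gives way along +y on its spring (4 N at first, 2 N more per mm, 9 mm travel)
- pad (a joint): travel of the pad into the head, m: 0 when nothing presses on it, about 0.004 when the case is pressed at highest lift
- jaw (a joint): travel of the V jaw towards the pad, m; its spring (4 to 9 N) keeps it against the cam: 0 at rest, 0.0135 at highest lift
- lever (a joint): angle of the cam lever about its pivot, rad: 0 at rest (arm along press (x,y) = (0.23,-0.97)), grows clockwise seen from above; highest lift at 1.80, arm along the press -x, square across the bed over an engraved index line; beyond, up to the stop at 2.35, the jaw draws back. Return spring 0.07 N m at rest, 0.29 N m at 1.8, takes it back to 0; jaw and pad add up to 0.15 N m on the way
- grip_center (a point): centre of the lever's upright grip, a black cylinder 20 mm in diameter and 44 mm tall that revolves freely on its pin, 110 mm from the lever's pivot; its centre is 77 mm above the table, its foot at 55 mm, the flat lever arm just under it
- case_center (a point): centre (half-way up) of the loose brass case, an upright cylinder 46 mm in diameter and 96 mm tall with a fixed, slightly domed lid, 0.25 kg. Its +x axis points out of the flat panel, z up. A small round stud on the lid, 14 mm off centre, lies on the panel's side
- case_panel (a point): centre of the flat panel on the case's side: 26 mm wide, 34 mm high, face 25.5 mm from the axis, centre 31 mm above the case's foot (panel from 14 to 48 mm); above it the case is plainly round
- powder_box: bystander: round brass box, 65 x 59 x 42 mm; origin under its centre
- chasing_hammer: bystander: hammer lying on the right of the press, 206 mm long; origin under its centre
- dividers: bystander: steel dividers lying flat, 129 mm; origin under the centre
- punch_cup: bystander: brass cup with punches, 57 x 57 x 116 mm; origin under its centre
- wood_block: bystander: oblong wooden block, 26 mm high; origin under its centre
Not all that is in view belongs to the job. Leave any black look-alike of the part that bears case_center alone.

How it is judged:
By the outcome, as a careful person would: the job done as asked, in the order asked, and still so for the second after the job is handed in, while the arm keeps its last pose, push and grip.
It also fails if it takes over 53 s, if anything falls off the work surface, if the arm or the gripper's body presses on something with over 40 N, if the wrist force passes 120 N, or if a joint passes its speed limit or range.

## Working session

There is one attempt and no reset: what is moved stays moved. The work goes in short steps, Python scripts to look and compute and a tool call to move; the robot and the scene stay as the last step left them, time stands still between calls to the robot, and variables do not carry over. Pictures are saved under pics/ and viewed, and the job is handed in when it is done.

Besides the shell and the picture viewer there is one more tool, called after "Emit:" by a JSON object that holds its "name" and its "arguments", one argument or row to a line. carry_out: Moves the arm, as the interface text tells. Its arguments: {"type":"object","properties":{"commands":{"type":"array","items":{"type":"object","properties":{"wx":{"type":"number"},"wy":{"type":"number"},"wz":{"type":"number"},"tx":{"type":"number"},"ty":{"type":"number"},"tz":{"type":"number"},"jaw":{"type":"number"}}}}},"required":["commands"]}

```bash
ls; mkdir -p pics; python3 - <<'E'
from rig import sensors, eyes, nets, arm
import cv2
s=sensors.get_state(); print(s)
for n in("scene","side"):
    cv2.imwrite(f"pics/{n}0.png",eyes.grab_frame(n))
    for t in ("press","press_seat","press_head","lever_pivot","pad_face","grip_center","case_center","case_panel"):
        r=nets.spot_point(n,t); print(n,t,[(x['centre'],round(x['p'],2)) for x in r[:3]])
print(arm, [a for a in dir(arm) if a[0]!='_'])
E
```

```text
pics
{'t': 0.0, 'joint_pos': array([-1.45168722e+00,  1.04697691e-01,  9.64280977e-02,  1.56387356e+00,
       -4.50857482e-05,  1.35306570e+00]), 'qvel': array([ 2.78530838e-04,  7.51046221e-05,  6.73081958e-04, -6.16782376e-04,
        1.24442064e-03, -1.36736993e-03]), 'joint_torque': array([ 7.48696748e-04, -5.56928909e+01,  5.03651190e+01,  1.68165425e-02,
       -1.83674088e-04, -2.98178804e-05]), 'eef_pos': array([ 198.24068032, -565.94389197,  230.50059757]), 'tcp_rot': array([-6.73705349e-04,  9.85850641e-01,  1.67624761e-01,  1.06775694e-05]), 'wrist_force': array([-0.51911161, -0.54311283, -0.27990165]), 'wrist_torque': array([0.03371613, 0.00585273, 0.0335281 ]), 'grip_width': 0.997343980960072}
scene press [([322.1, 262.0], 0.56), ([280.1, 213.2], 0.56), ([283.5, 211.2], 0.21)]
scene press_seat [([326.0, 256.8], 0.73)]
scene press_head [([305.5, 220.2], 0.63)]
scene lever_pivot [([334.5, 272.5], 0.95)]
scene pad_face [([321.9, 245.9], 0.7), ([277.4, 213.5], 0.52)]
scene grip_center [([361.1, 268.1], 0.61)]
scene case_center [([281.8, 253.4], 0.78), ([284.9, 212.7], 0.57)]
scene case_panel [([275.5, 259.4], 0.8), ([319.3, 244.9], 0.65)]
side press [([325.6, 275.5], 0.85)]
side press_seat [([325.0, 271.0], 0.85)]
side press_head [([312.9, 264.3], 0.59)]
side lever_pivot [([334.9, 261.2], 0.69)]
side pad_face []
side grip_center [([336.5, 220.4], 0.6)]
side case_center [([281.6, 315.5], 0.93), ([331.7, 327.4], 0.83), ([360.2, 271.7], 0.75)]
side case_panel [([279.8, 332.4], 0.84), ([326.4, 328.4], 0.63), ([373.0, 279.8], 0.58)]
<Robot object at 0x7f48f337fa10> ['PlanningError', 'hold_point_z']
```

```bash
python3 - <<'E'
import cv2
for n in("scene","side"):
    im=cv2.imread(f"pics/{n}0.png")
    cv2.imwrite(f"pics/{n}0c.png",cv2.resize(im[170:370,210:450],(720,600),interpolation=cv2.INTER_CUBIC))
E
```

```text
(no output)
```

View pics/scene0.png

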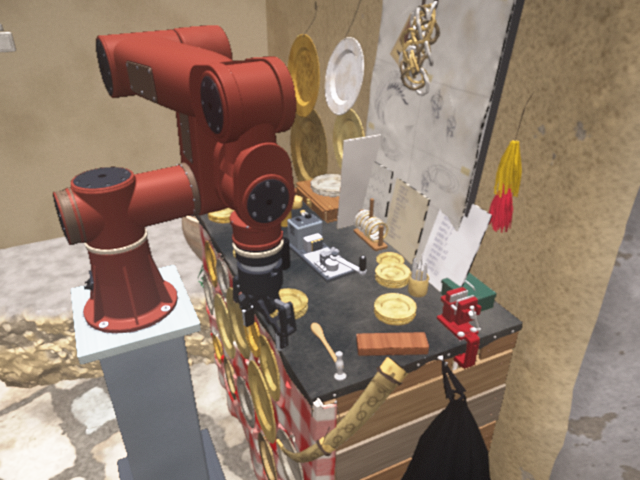

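View pics/side0.png

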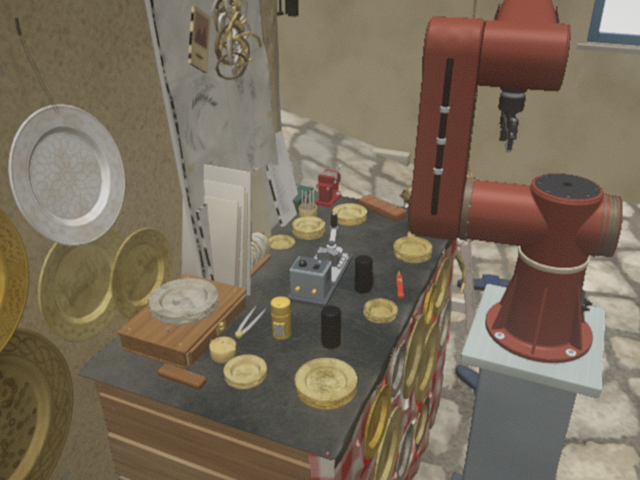

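```bash
ls pics
```

```text
scene0.png
scene0c.png
side0.png
side0c.png
```

View pics/scene0c.png

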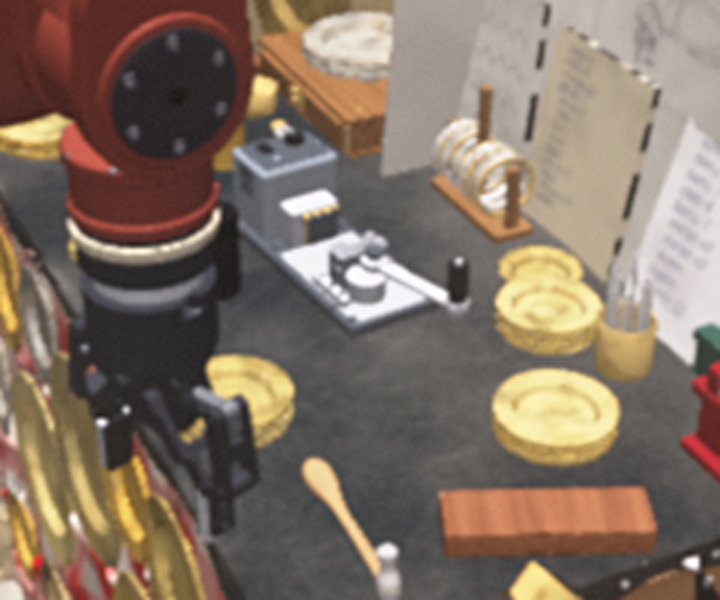

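View pics/side0c.png

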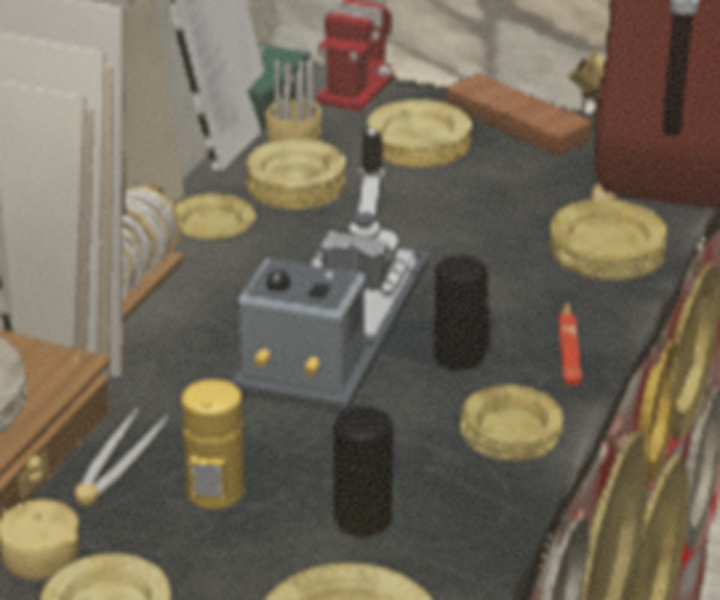

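The side view shows three candidates: a brass case at about (281,318), with its panel visible at (279,330), and two black look-alikes at (331,327) and (363,273). The brass one is the case to move; the crop above shows its brass colour and panel clearly. Next I'll compute positions.

```bash
cat > h.py <<'E'
from rig import sensors, eyes, nets, arm
import cv2, numpy as np
from scipy.spatial.transform import Rotation as R
def cam(n):
    c=eyes.camera_info(n); return np.array(c['K'],float),R.from_rotvec(np.ravel(c['rvec'])).as_matrix(),np.ravel(c['tvec'])
def onz(n,uv,z,c=None):
    K,Rm,t=c or cam(n); d=Rm.T@np.linalg.solve(K,[uv[0],uv[1],1.]); o=-Rm.T@t
    return o+d*(z-o[2])/d[2]
def proj(n,p,c=None):
    K,Rm,t=c or cam(n); q=K@(Rm@np.asarray(p,float)+t); return q[:2]/q[2]
def tool():
    s=sensors.get_state(); q=s['tcp_rot']; return s,np.array(s['eef_pos']),R.from_quat([q[1],q[2],q[3],q[0]])
E
python3 - <<'E'
from h import *
for n in("scene","side"):
    K,Rm,t=cam(n); print(n,K[0,0],-Rm.T@t)
for n,uv,z,l in [("scene",(326,256.8),14,"seat"),("side",(325,271),14,"seat"),("scene",(305.5,220.2),98,"head"),("side",(312.9,264.3),98,"head"),
 ("scene",(334.5,272.5),0,"piv"),("side",(334.9,261.2),0,"piv"),("scene",(361.1,268.1),77,"grip"),("side",(336.5,220.4),77,"grip"),("scene",(321.9,245.9),41,"pad"),
 ("side",(281.6,315.5),48,"case"),("side",(279.8,332.4),31,"panel"),("side",(331.7,327.4),48,"black1"),("side",(360.2,271.7),48,"black2")]:
    print(l,n,onz(n,uv,z).round(1))
s,p,r=tool(); print(r.as_matrix().round(3)); print(arm.hold_point_z)
K,Rm,t=cam("wrist"); o=-Rm.T@t; print(K, "wrist in tool",r.inv().apply(o-p), (Rm@r.as_matrix()).round(3))
E
```

```text
scene 523.2383428852376 [  -24.04592488 -1279.75647124   864.49228438]
side 615.2999723529283 [-9.66856296e-01  1.29274188e+03  9.07523772e+02]
seat scene [581.8 -29.3  14. ]
seat side [565.4 -23.7  14. ]
head scene [560.5  75.8  98. ]
head side [552.9  82.6  98. ]
piv scene [ 575.2 -101.4    0. ]
piv side [ 569.1 -104.     0. ]
grip scene [ 598.4 -218.7   77. ]
grip side [ 605.2 -202.9   77. ]
pad scene [579.5  -4.7  41. ]
case side [559.9 248.2  48. ]
panel side [545.2 288.   31. ]
black1 side [433.6 244.4  48. ]
black2 side [457.2  -6.6  48. ]
[[ 0.944  0.33   0.   ]
 [ 0.33  -0.944 -0.   ]
 [-0.     0.    -1.   ]]
-18.700000000000003
[[400.59561776   0.         311.2220021 ]
 [  0.         400.59561776 239.82983791]
 [  0.           0.           1.        ]] wrist in tool [  77.15085294    1.55515253 -142.47496863] [[ 0.001  1.     0.   ]
 [-0.954  0.001 -0.299]
 [-0.299  0.     0.954]]
```

Emit:
{"name": "carry_out", "arguments": {
  "commands": [
    {"tx": 34, "ty": -13, "tz": -10, "wz": -76, "jaw": 0},
    {"tx": 34, "ty": -13, "tz": -10, "wz": -76, "jaw": 0},
    {"tx": 34, "ty": -13, "tz": -10, "wz": -76, "jaw": 0},
    {"tx": 34, "ty": -13, "tz": -10, "wz": -76, "jaw": 0},
    {"tx": 34, "ty": -13, "tz": -10, "wz": -76, "jaw": 0},
    {"tx": 34, "ty": -13, "tz": -10, "wz": -76, "jaw": 0},
    {"tx": 34, "ty": -13, "tz": -10, "wz": -76, "jaw": 0},
    {"tx": 34, "ty": -13, "tz": -10, "wz": -76, "jaw": 0},
    {"tx": 56, "ty": -51, "tz": -10, "wz": -76, "jaw": 0},
    {"tx": 56, "ty": -51, "tz": -10, "wz": -76, "jaw": 0},
    {"tx": 56, "ty": -51, "tz": -10, "wz": -76, "jaw": 0},
    {"tx": 56, "ty": -51, "tz": -10, "wz": -76, "jaw": 0},
    {"tx": 56, "ty": -51, "tz": -10, "wz": -76, "jaw": 0},
    {"tx": 56, "ty": -51, "tz": -10, "wz": -76, "jaw": 0},
    {"tx": 56, "ty": -51, "tz": -10, "wz": -76, "jaw": 0},
    {"tx": 56, "ty": -51, "tz": -10, "wz": -76, "jaw": 0},
    {"tx": 56, "ty": -51, "tz": -10, "wz": -76, "jaw": 0},
    {"tx": 56, "ty": -51, "tz": -10, "wz": -76, "jaw": 0},
    {"tx": 56, "ty": -51, "tz": -10, "wz": -76, "jaw": 0},
    {"tx": 56, "ty": -51, "tz": -10, "wz": -76, "jaw": 0}
  ]
}}

```text
validation failed for argument at $.co...
```

```bash
cat > look.py <<'E'
import sys
from h import *
tag=sys.argv[1]; n=sys.argv[2]
s,p,r=tool(); print(s['t'],p.round(1),r.as_matrix().round(3).tolist(),s['wrist_force'].round(1),s['grip_width'])
c=cam(n); cv2.imwrite(f"pics/{tag}.png",eyes.grab_frame(n))
Z=dict(press_seat=14,press_head=98,lever_pivot=0,grip_center=77,pad_face=41,case_center=48,case_panel=31,press=0)
dz=float(sys.argv[4]) if len(sys.argv)>4 else 0
for t in sys.argv[3].split(','):
    z=Z[t]+(dz if t.startswith('case') else 0)
    for x in nets.spot_point(n,t)[:3]: print(t,np.round(x['centre'],1),round(x['p'],2),onz(n,x['centre'],z,c).round(1))
E
python3 look.py w1 wrist press_seat,press_head,lever_pivot,grip_center,pad_face,case_center,case_panel
```

```text
0.9 [ 198.3 -566.3  231.3] [[0.944, 0.33, 0.0], [0.33, -0.944, -0.0], [-0.0, 0.0, -1.0]] [-0.2 -0.2  0.1] 1.003103880655519
```

View pics/w1.png

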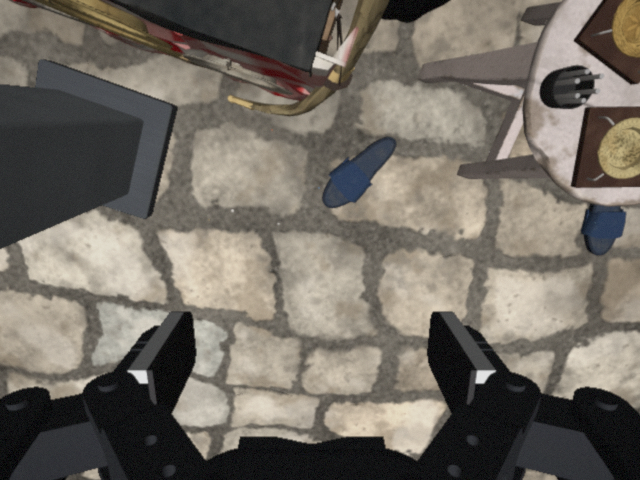

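Emit:
{"name": "carry_out", "arguments": {
  "commands": [
    {"wx": 0, "wy": 0, "wz": -7, "tx": 3, "ty": -1, "tz": -1, "jaw": 0}
  ]
}}

```text
t: 1.38
eef_pos: [220.3, -548.3, 238.9]
tcp_rot: [-0.001, 0.974, 0.225, -0.001]
wrist_force: [0.0, 0.1, 0.1]
grip_width: 1.001
```

Emit:
{"name": "carry_out", "arguments": {
  "commands": [
    {"wx": 0, "wy": 0, "wz": -69, "tx": 33, "ty": -8, "tz": -9, "jaw": 0},
    {"wx": 0, "wy": 0, "wz": -69, "tx": 33, "ty": -8, "tz": -9, "jaw": 0},
    {"wx": 0, "wy": 0, "wz": -69, "tx": 33, "ty": -8, "tz": -9, "jaw": 0},
    {"wx": 0, "wy": 0, "wz": -69, "tx": 33, "ty": -8, "tz": -9, "jaw": 0},
    {"wx": 0, "wy": 0, "wz": -69, "tx": 33, "ty": -8, "tz": -9, "jaw": 0},
    {"wx": 0, "wy": 0, "wz": -69, "tx": 33, "ty": -8, "tz": -9, "jaw": 0},
    {"wx": 0, "wy": 0, "wz": -69, "tx": 33, "ty": -8, "tz": -9, "jaw": 0},
    {"wx": 0, "wy": 0, "wz": -69, "tx": 59, "ty": -43, "tz": -9, "jaw": 0},
    {"wx": 0, "wy": 0, "wz": -69, "tx": 59, "ty": -43, "tz": -9, "jaw": 0},
    {"wx": 0, "wy": 0, "wz": -69, "tx": 59, "ty": -43, "tz": -9, "jaw": 0},
    {"wx": 0, "wy": 0, "wz": -69, "tx": 59, "ty": -43, "tz": -9, "jaw": 0},
    {"wx": 0, "wy": 0, "wz": -69, "tx": 59, "ty": -43, "tz": -9, "jaw": 0},
    {"wx": 0, "wy": 0, "wz": -69, "tx": 59, "ty": -43, "tz": -9, "jaw": 0},
    {"wx": 0, "wy": 0, "wz": -69, "tx": 59, "ty": -43, "tz": -9, "jaw": 0},
    {"wx": 0, "wy": 0, "wz": -69, "tx": 59, "ty": -43, "tz": -9, "jaw": 0},
    {"wx": 0, "wy": 0, "wz": -69, "tx": 59, "ty": -43, "tz": -9, "jaw": 0},
    {"wx": 0, "wy": 0, "wz": -69, "tx": 59, "ty": -43, "tz": -9, "jaw": 0},
    {"wx": 0, "wy": 0, "wz": -69, "tx": 59, "ty": -43, "tz": -9, "jaw": 0}
  ]
}}

```text
t: 2.88
eef_pos: [555.9, 79.3, 330.8]
tcp_rot: [0.0, 0.674, 0.739, 0.0]
wrist_force: [1.0, -0.9, 0.6]
grip_width: 1.001
```

```bash
python3 look.py w2 wrist press_seat,press_head,lever_pivot,grip_center,pad_face,case_center,case_panel
```

```text
2.8833 [555.9  79.3 330.8] [[-0.092, 0.996, 0.001], [0.996, 0.092, -0.0], [-0.0, 0.001, -1.0]] [ 1.  -0.9  0.6] 1.0005623691795744
press_seat [320.1 272.7] 0.8 [578.4 -30.3  14. ]
press_head [316.  195.9] 0.69 [561.5  81.   98. ]
lever_pivot [315.8 316.3] 0.89 [579.7 -97.9   0. ]
grip_center [338.4 422.5] 0.82 [ 615.9 -196.8   77. ]
pad_face [316.7 254.4] 0.93 [570.6   2.5  41. ]
pad_face [316.3 271.1] 0.17 [572.1 -17.9  41. ]
case_center [207.3 249.2] 0.67 [ 4.476e+02 -3.000e-01  4.800e+01]
case_center [200.3   6.5] 0.62 [437.2 240.8  48. ]
case_center [333.6   3.3] 0.59 [561.8 255.2  48. ]
case_panel [224.8  31.4] 0.68 [457.2 224.6  31. ]
case_panel [317.7 272.6] 0.53 [574.5 -23.7  31. ]
```

View pics/w2.png

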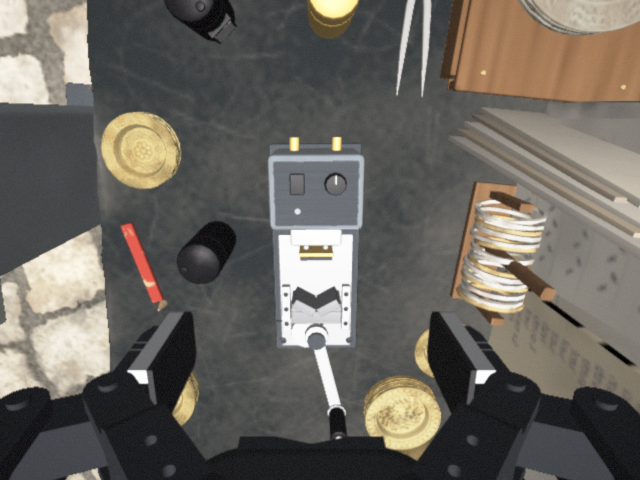

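The wrist view shows the press square on: head at about (316,190), V at (316,297), lever grip at (338,422). The brass case is at the top edge (333,10), and the black look-alikes are at (207,249) and (203,15). I'll measure the press yaw from its edges, then move toward the case.

```bash
python3 - <<'E'
import cv2
im=cv2.imread("pics/w2.png")
cv2.imwrite("pics/w2c.png",cv2.resize(im[135:360,255:380],None,fx=4.4/1.66,fy=4.4/1.66,interpolation=cv2.INTER_CUBIC))
l=cv2.createLineSegmentDetector().detect(cv2.cvtColor(im,cv2.COLOR_BGR2GRAY))[0][:,0]
from h import *
s,p,r=tool(); c=cam("wrist")
for a in l:
    if 260<a[0]<375 and 260<a[2]<375 and 135<min(a[1],a[3]) and max(a[1],a[3])<360 and np.hypot(a[2]-a[0],a[3]-a[1])>25:
        z=98 if max(a[1],a[3])<235 else 14
        A=onz("wrist",a[:2],z,c);B=onz("wrist",a[2:],z,c);d=B-A
        print(a.round(1),z,A[:2].round(1),B[:2].round(1),np.degrees(np.arctan2(d[1],d[0])).round(2)%180)
E
```

```text
[278.2 345.  307.  346.3] 14 [ 533.2 -140.1] [ 570.8 -138.5] 2.37
[330.6 259.7 301.9 260. ] 14 [588.9 -15.7] [554.  -19.2] 5.8300000000000125
[350.2 325.6 350.3 293.1] 14 [ 623.6 -103.1] [618.2 -57.7] 96.72
[276.1 230.4 280.7 345.4] 14 [520.2  15.4] [ 536.5 -140.3] 95.97
[294.4 244.8 336.9 244.5] 14 [543.4  -0.6] [594.3   4.5] 5.64
[330.6 252.3 299.4 252.4] 14 [587.9  -6.1] [550.2  -9.7] 5.490000000000009
[326.8 344.5 353.2 345.8] 14 [ 596.4 -133.4] [ 631.  -132.2] 1.96
[300.6 256.2 330.6 256.2] 14 [552.1 -14.5] [588.4 -11.1] 5.3
[267.4 158.1 269.8 225.7] 98 [513.2 108.7] [519.4  44.4] 95.48
[361.6 226.9 363.6 158.1] 98 [608.2  51.3] [601.5 116.7] 95.79
[355.6 226.  276.9 227.3] 98 [602.3  51.6] [526.3  43.3] 6.210000000000008
[361.9 154.4 270.6 154.9] 98 [599.5 120. ] [516.  111.8] 5.5800000000000125
[358.5 161.9 356.7 224.3] 98 [597.3 112.9] [603.1  53.4] 95.58
[274.8 224.4 272.7 163.1] 98 [524.   46.1] [518.3 104.5] 95.57
[273.1 161.3 356.9 160.3] 98 [518.7 106.3] [595.6 114.2] 5.9
[356.8 279.4 358.2 230.6] 14 [623.9 -38.5] [617.8  24.1] 95.56
[354.7 345.6 356.7 281.8] 14 [ 632.9 -131.7] [624.2 -41.7] 95.51
[329.4 143.8 300.6 143.9] 98 [568.8 126.6] [542.7 124.2] 5.340000000000003
[300.6 147.6 328.1 147.5] 98 [542.9 120.9] [568.  123.3] 5.53
```

Emit:
{"name": "carry_out", "arguments": {
  "commands": [
    {"wx": 0, "wy": 0, "wz": 0, "tx": 4, "ty": 0, "tz": 0, "jaw": 0},
    {"wx": 0, "wy": 0, "wz": 0, "tx": 8, "ty": 0, "tz": 0, "jaw": 0},
    {"wx": 0, "wy": 0, "wz": 0, "tx": 11, "ty": 0, "tz": 0, "jaw": 0},
    {"wx": 0, "wy": 0, "wz": 0, "tx": 11, "ty": 0, "tz": 0, "jaw": 0}
  ]
}}

```text
t: 3.62
eef_pos: [544.8, 189.8, 330.7]
tcp_rot: [-0.0, 0.673, 0.74, 0.001]
wrist_force: [-0.2, -0.4, -0.2]
grip_width: 1.002
```

```bash
python3 look.py w3 wrist press_seat,press_head,pad_face,case_center,case_panel
```

```text
3.6167 [544.8 189.8 330.7] [[-0.094, 0.996, 0.0], [0.996, 0.094, 0.001], [0.001, 0.0, -1.0]] [-0.2 -0.4 -0.2] 1.0017069003880854
press_seat [316.5 347.8] 0.93 [573.3 -24.9  14. ]
press_head [316.4 303.3] 0.98 [561.7  80.2  98. ]
pad_face [314.4 340.5] 0.97 [567.7   2.   41. ]
case_center [215.  130.5] 0.78 [442.1 240.   48. ]
case_center [215.1 338.7] 0.62 [448.   -2.6  48. ]
case_panel [327.2  96.5] 0.76 [553.6 284.3  31. ]
case_panel [232.8 143.4] 0.73 [457.6 227.4  31. ]
case_panel [198.5 336.4] 0.58 [423.6 -12.   31. ]
```

View pics/w3.png

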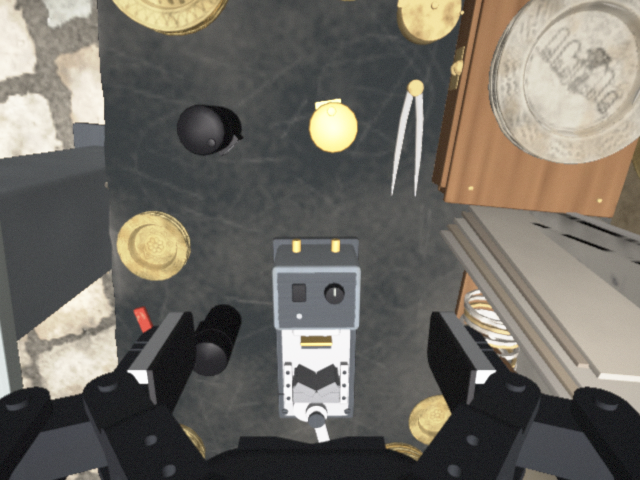

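View pics/w2c.png

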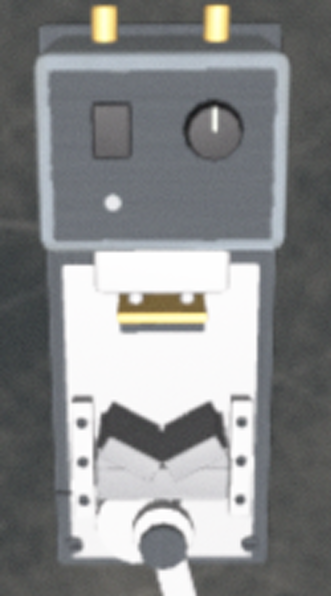

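```bash
python3 - <<'E'
from h import *
im=cv2.imread("pics/w3.png")
cv2.imwrite("pics/w3c.png",cv2.resize(im[85:165,295:375],None,fx=7,fy=7,interpolation=cv2.INTER_CUBIC))
c=cam("wrist"); 
l=cv2.createLineSegmentDetector().detect(cv2.cvtColor(im,cv2.COLOR_BGR2GRAY))[0][:,0]
for a in l:
    if 260<a[0]<375 and 260<a[2]<375 and 235<min(a[1],a[3]) and max(a[1],a[3])<425 and np.hypot(a[2]-a[0],a[3]-a[1])>25:
        z=98 if max(a[1],a[3])<332 else 14
        A=onz("wrist",a[:2],z,c);B=onz("wrist",a[2:],z,c);d=B-A
        print(a.round(1),z,A[:2].round(1),B[:2].round(1),np.degrees(np.arctan2(d[1],d[0])).round(2)%180)
t=nets.trace("wrist","case_center")
for x in t: print(x['rect'],x['p'])
E
```

```text
[349.9 358.2 350.6 329.4] 14 [619.1 -41.9] [614.9   0.9] 95.71
[279.6 329.4 282.4 415.5] 14 [523.5  -7.5] [ 536.7 -141.9] 95.57
[330.6 341.8 300.6 342.1] 14 [591.1 -19.7] [552.2 -23.6] 5.840000000000003
[300.6 335.4 330.6 335.3] 14 [551.3 -13.7] [590.1 -10.1] 5.34
[330.6 238.7 273.1 239.4] 98 [569.7 145.9] [513.6 140.1] 5.930000000000007
[348.8 405.7 349.4 373.1] 14 [ 626.6 -117.1] [621.2 -64.8] 95.87
[329.4 348.2 301.9 348.5] 14 [590.5 -29.3] [554.6 -33.1] 6.090000000000003
[271.7 268.1 273.5 325.7] 98 [514.  109.9] [520.   45.3] 95.26
[358.4 328.1 360.3 268.1] 98 [609.2  50.6] [602.6 118. ] 95.62
[301.9 345.1 329.4 345. ] 14 [554.2 -28. ] [590.  -24.5] 5.53
[351.9 327.7 279.4 328.3] 98 [602.3  50.4] [526.3  42.8] 5.719999999999999
[359.4 265.8 275.6 266.3] 98 [601.4 120.3] [517.9 112.1] 5.599999999999994
[355.4 274.3 353.7 326.9] 98 [598.5 110.8] [604.2  51.6] 95.42
[278.1 272.3 354.4 271.8] 98 [520.8 105.9] [597.2 113.5] 5.68
[278.3 326.9 276.6 274.3] 98 [525.1  44.3] [519.4 103.6] 95.51
[303.1 243.7 328.1 243.7] 98 [543.3 138.3] [567.8 140.7] 5.41
[274.4 235.7 356.9 235.4] 98 [514.6 144. ] [594.9 151.7] 5.45
[191.0, 301.6, 243.3, 376.3] 0.87
[177.8, 105.7, 241.5, 153.9] 0.82
[308.4, 95.9, 358.5, 154.5] 0.55
[274.2, 236.5, 362.2, 442.4] 0.52
```

View pics/w3c.png

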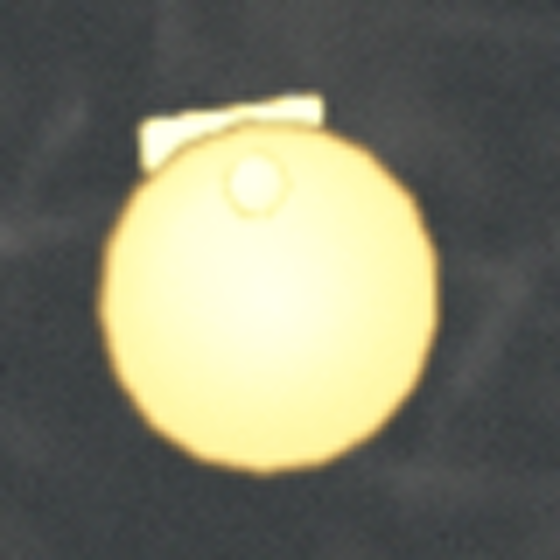

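```bash
python3 - <<'E'
from h import *
c=cam("wrist"); f=lambda u,v,z: onz("wrist",(295+(u+.5)/7-.5,85+(v+.5)/7-.5),z,c)
for z in (90,92,94,96): print(z,[f(*q,z)[:2].round(1) for q in((270,297),(98,297),(441,297),(270,473))])
cc=f(270,297,93); st=f(256,183,99)
d=(st-cc)[:2]; print("stud",st.round(1),np.hypot(*d),np.degrees(np.arctan2(d[1],d[0])))
for z in(14,48):
    A=f(140,122,z);B=f(322,95,z);d=(B-A)[:2];m=(A+B)/2-cc;print(z,A.round(1),B.round(1),np.hypot(*d),"normal",np.degrees(np.arctan2(d[1],d[0]))+90,"mid",np.hypot(*m[:2]),np.degrees(np.arctan2(m[1],m[0])))
c=cam("side"); print(proj("side",[*cc[:2],96]),proj("side",[*cc[:2],0]))
E
```

```text
90 [array([561.3, 250.9]), array([538.7, 248.9]), array([583.6, 253. ]), array([563.7, 228.4])]
92 [array([561.1, 251. ]), array([538.7, 248.9]), array([583.4, 253. ]), array([563.6, 228.5])]
94 [array([561., 251.]), array([538.7, 249. ]), array([583.2, 253.1]), array([563.4, 228.7])]
96 [array([560.9, 251.1]), array([538.7, 249.1]), array([583. , 253.1]), array([563.3, 228.9])]
stud [557.5 264.9  99. ] 14.297687804805605 104.55869495137402
14 [542.6 273.2  14. ] [570.2 279.7  14. ] 28.369810614133748 normal 103.21868639419658 mid 25.901545073565195 100.51450291027312
48 [542.4 272.3  48. ] [568.  278.3  48. ] 26.268402274172608 normal 103.2186863941965 mid 24.963648266622407 103.7015210996905
[279.84722921 299.15435507] [281.34285304 332.39906753]
```

The enlarged crop confirms the target: brass, round lid with the stud at (331.6,111), and a panel edge facing azimuth 103.5°. The case is at (561,251). I'll grasp with the tool yaw matched to the panel.

Emit:
{"name": "carry_out", "arguments": {
  "commands": [
    {"wx": 0, "wy": 0, "wz": -8.1, "tx": 3, "ty": 1.2, "tz": 3, "jaw": 0},
    {"wx": 0, "wy": 0, "wz": -8.1, "tx": 5.9, "ty": 2.2, "tz": 6, "jaw": 0},
    {"wx": 0, "wy": 0, "wz": -8.1, "tx": 5.9, "ty": 2.2, "tz": 10, "jaw": 0},
    {"wx": 0, "wy": 0, "wz": -8.1, "tx": 5.9, "ty": 2.2, "tz": 14, "jaw": 0},
    {"wx": 0, "wy": 0, "wz": -8.1, "tx": 5.9, "ty": 2.2, "tz": 15, "jaw": 0},
    {"wx": 0, "wy": 0, "wz": -8.1, "tx": 5.9, "ty": 2.2, "tz": 15, "jaw": 0}
  ]
}}

```text
t: 4.47
eef_pos: [560.0, 246.3, 177.0]
tcp_rot: [-0.002, 0.62, 0.784, -0.003]
wrist_force: [-0.6, -0.9, 0.7]
grip_width: 0.993
```

```bash
python3 look.py w4 wrist case_center,case_panel
```

```text
4.4667 [560.  246.3 177. ] [[-0.231, 0.973, -0.006], [0.973, 0.231, -0.001], [0.0, -0.007, -1.0]] [-0.6 -0.9  0.7] 0.9928269667203053
case_center [139.6 193.1] 0.73 [440.  241.6  48. ]
case_panel [313.3 172.7] 0.79 [553.4 280.7  31. ]
case_panel [170.1 217.1] 0.72 [457.5 224.   31. ]
```

View pics/w4.png

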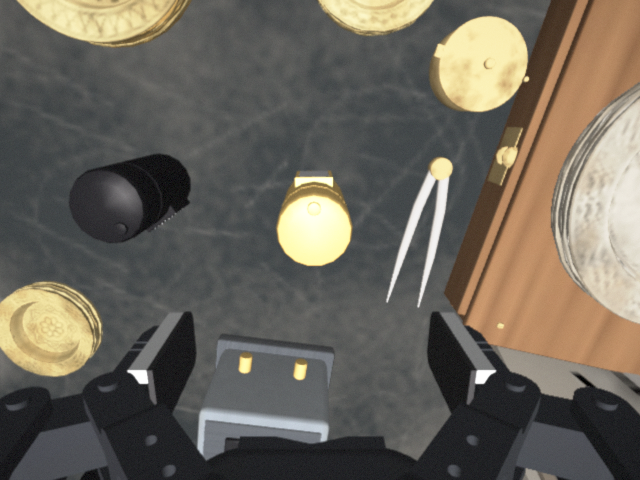

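Case centred between the fingers (lid at about (314,228)), panel edge level in the image. I'll descend now.

Emit:
{"name": "carry_out", "arguments": {
  "commands": [
    {"wx": 0, "wy": 0, "wz": 0, "tx": 0, "ty": 0, "tz": 3, "jaw": 0},
    {"wx": 0, "wy": 0, "wz": 0, "tx": 0, "ty": 0, "tz": 6, "jaw": 0},
    {"wx": 0, "wy": 0, "wz": 0, "tx": 0, "ty": 0, "tz": 9, "jaw": 0},
    {"wx": 0, "wy": 0, "wz": 0, "tx": 0, "ty": 0, "tz": 11, "jaw": 0},
    {"wx": 0, "wy": 0, "wz": 0, "tx": 0, "ty": 0, "tz": 12.5, "jaw": 0},
    {"wx": 0, "wy": 0, "wz": 0, "tx": 0, "ty": 0, "tz": 12.9, "jaw": 0},
    {"wx": 0, "wy": 0, "wz": 0, "tx": 0, "ty": 0, "tz": 12.9, "jaw": 0},
    {"wx": 0, "wy": 0, "wz": 0, "tx": 0, "ty": 0, "tz": 12.9, "jaw": 0}
  ]
}}

```text
t: 5.28
eef_pos: [563.8, 247.5, 54.2]
tcp_rot: [0.001, 0.62, 0.785, 0.001]
wrist_force: [-0.1, 0.5, 0.3]
grip_width: 1.001
```

```bash
python3 look.py w5 wrist case_center,case_panel
```

```text
5.2833 [563.8 247.5  54.2] [[-0.231, 0.973, 0.003], [0.973, 0.231, 0.001], [-0.0, 0.003, -1.0]] [-0.1  0.5  0.3] 1.0014374242734676
case_panel [ 65.8 284.4] 0.97 [457.4 224.3  31. ]
case_panel [301.1 214.4] 0.59 [552.7 280.1  31. ]
```

View pics/w5.png

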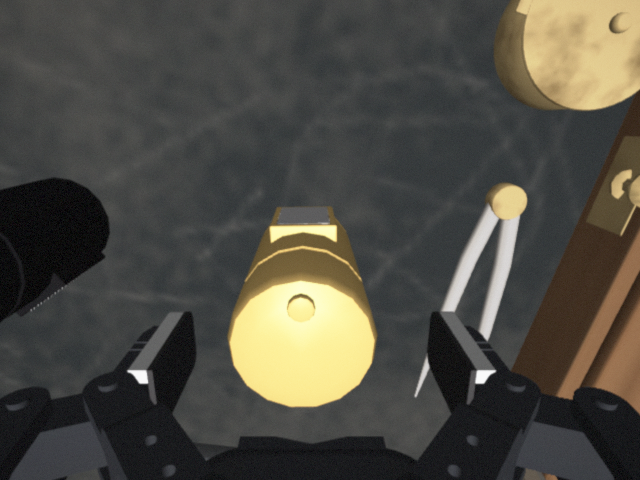

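```bash
python3 - <<'E'
from h import *
s,p,r=tool()
for u,v in((303,333),(230,335),(376,335),(302,406)):
    print((r.inv().apply(onz("wrist",(u,v),92)-p)).round(1))
E
```

```text
[ 13.5  -1.4 -38.3]
[ 12.9 -22.8 -38.4]
[ 12.8  20.1 -38.2]
[-12.3  -1.8 -38.3]
```

Emit:
{"name": "carry_out", "arguments": {
  "commands": [
    {"wx": 0, "wy": 0, "wz": 0, "tx": 0.4, "ty": -0.16, "tz": 0.2, "jaw": 0},
    {"wx": 0, "wy": 0, "wz": 0, "tx": 0.4, "ty": -0.16, "tz": 0.2, "jaw": 60},
    {"wx": 0, "wy": 0, "wz": 0, "tx": 0.4, "ty": -0.16, "tz": 0.2, "jaw": 100},
    {"wx": 0, "wy": 0, "wz": 0, "tx": 0.4, "ty": -0.16, "tz": 0.2, "jaw": 255},
    {"wx": 0, "wy": 0, "wz": 0, "tx": 0.4, "ty": -0.16, "tz": 0.2, "jaw": 255},
    {"wx": 0, "wy": 0, "wz": 0, "tx": 0.4, "ty": -0.16, "tz": 0.2, "jaw": 255},
    {"wx": 0, "wy": 0, "wz": 0, "tx": 0.4, "ty": -0.16, "tz": 0.2, "jaw": 255},
    {"wx": 0, "wy": 0, "wz": 0, "tx": 0.4, "ty": -0.16, "tz": 0.2, "jaw": 255}
  ]
}}

```text
t: 6.1
eef_pos: [559.8, 251.0, 49.8]
tcp_rot: [0.0, 0.62, 0.785, 0.0]
wrist_force: [0.3, 0.9, 2.9]
grip_width: 0.523
```

```bash
python3 look.py w6 wrist case_panel
```

```text
6.1 [559.8 251.   49.8] [[-0.232, 0.973, 0.0], [0.973, 0.232, 0.0], [0.0, 0.001, -1.0]] [0.3 0.9 2.9] 0.523195823209386
case_panel [309.1 224.3] 0.8 [552.7 281.3  31. ]
case_panel [ 69.5 299.4] 0.75 [457.5 223.2  31. ]
```

View pics/w6.png

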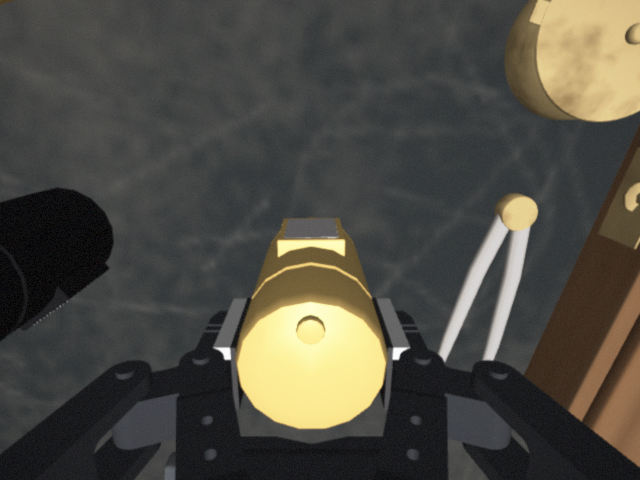

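```bash
python3 - <<'E'
from h import *
im=cv2.imread("pics/w6.png")
cv2.imwrite("pics/w6c.png",cv2.resize(im[200:450,215:415],None,fx=3,fy=2.4,interpolation=cv2.INTER_CUBIC))
s,p,r=tool()
for u,v,z in((312.5,218.5,14),(312.5,240,48),(312.5,252,48),(311,264,84),(311.5,430,84),(311,330,98)):
    print((r.inv().apply(onz("wrist",(u,v),z)-p)).round(1))
E
```

```text
[29.3  1.6 35.8]
[29.6  1.5  1.8]
[24.8  1.5  1.8]
[ 33.6   0.9 -34.2]
[-25.3   1.1 -34.2]
[ 20.3   1.  -48.2]
```

View pics/w6c.png

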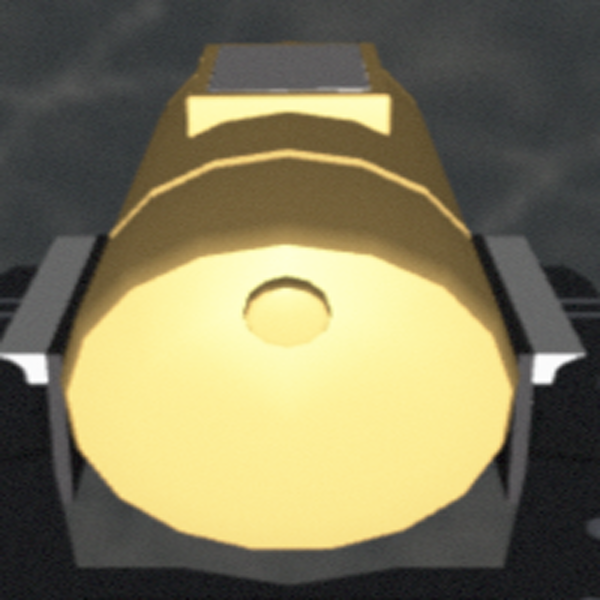

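The case is gripped (width 0.523, about 46 mm) with panel and stud in line with the tool x axis. I'll lift, carry it over the head, and hover above the seat.

Emit:
{"name": "carry_out", "arguments": {
  "commands": [
    {"wx": 0, "wy": 0, "wz": 0, "tx": 0, "ty": 0, "tz": -2, "jaw": 255},
    {"wx": 0, "wy": 0, "wz": 0, "tx": 0, "ty": 0, "tz": -5, "jaw": 255},
    {"wx": 0, "wy": 0, "wz": 0, "tx": 0, "ty": 0, "tz": -8.5, "jaw": 255},
    {"wx": 0, "wy": 0, "wz": 0, "tx": 0, "ty": 0, "tz": -12, "jaw": 255},
    {"wx": 0, "wy": 0, "wz": 0, "tx": -1, "ty": -0.2, "tz": -15, "jaw": 255},
    {"wx": 0, "wy": 0, "wz": 2, "tx": -4, "ty": -0.8, "tz": -15.5, "jaw": 255},
    {"wx": 0, "wy": 0, "wz": 4, "tx": -7.5, "ty": -1.4, "tz": -15.5, "jaw": 255},
    {"wx": 0, "wy": 0, "wz": 6, "tx": -11, "ty": -2.1, "tz": -15.5, "jaw": 255},
    {"wx": 0, "wy": 0, "wz": 7.8, "tx": -14.5, "ty": -2.8, "tz": -15.5, "jaw": 255},
    {"wx": 0, "wy": 0, "wz": 7.8, "tx": -18, "ty": -3.5, "tz": -15.5, "jaw": 255},
    {"wx": 0, "wy": 0, "wz": 7.8, "tx": -21.5, "ty": -4.1, "tz": -15.5, "jaw": 255},
    {"wx": 0, "wy": 0, "wz": 7.8, "tx": -24.5, "ty": -4.7, "tz": -15.5, "jaw": 255},
    {"wx": 0, "wy": 0, "wz": 7.8, "tx": -27, "ty": -5.2, "tz": -15.5, "jaw": 255},
    {"wx": 0, "wy": 0, "wz": 7.8, "tx": -27.7, "ty": -5.3, "tz": -15.5, "jaw": 255},
    {"wx": 0, "wy": 0, "wz": 7.8, "tx": -27.7, "ty": -5.3, "tz": -15.5, "jaw": 255},
    {"wx": 0, "wy": 0, "wz": 7.8, "tx": -27.7, "ty": -5.3, "tz": -15.5, "jaw": 255}
  ]
}}

```text
t: 7.53
eef_pos: [571.9, -30.5, 203.9]
tcp_rot: [-0.001, 0.672, 0.741, -0.0]
wrist_force: [-0.2, -0.1, -3.2]
grip_width: 0.524
```

```bash
python3 look.py w7 wrist press_head,pad_face; python3 look.py s7 side case_center,press_head
```

```text
7.5333 [571.9 -30.5 203.9] [[-0.097, 0.995, -0.001], [0.995, 0.097, 0.001], [0.001, -0.001, -1.0]] [-0.2 -0.1 -3.2] 0.523643504195012
press_head [307.3  41.9] 0.96 [559.6  82.9  98. ]
pad_face [309.6 176.5] 0.76 [568.7  -0.7  41. ]
7.6833 [572.1 -29.5 204.4] [[-0.099, 0.995, -0.0], [0.995, 0.099, 0.0], [0.0, -0.0, -1.0]] [ 0.6 -0.2 -2.7] 0.5238945542210929
case_center [321.7 205.5] 0.94 [ 709.5 -332.9   48. ]
case_center [332.  327.2] 0.78 [433.3 243.5  48. ]
case_center [358.9 272.6] 0.72 [458.8  -1.1  48. ]
```

View pics/w7.png

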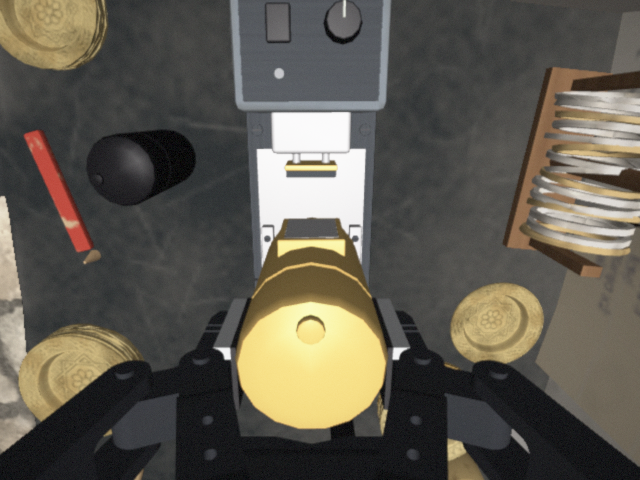

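```bash
python3 - <<'E'
from h import *
im=cv2.imread("pics/w7.png")
cv2.imwrite("pics/w7c.png",cv2.resize(im[90:290,225:400],None,fx=4,fy=3,interpolation=cv2.INTER_CUBIC))
l=cv2.createLineSegmentDetector().detect(cv2.cvtColor(im,cv2.COLOR_BGR2GRAY))[0][:,0]
s,p,r=tool()
for a in l:
    if 225<min(a[0],a[2]) and max(a[0],a[2])<400 and max(a[1],a[3])<290 and np.hypot(a[2]-a[0],a[3]-a[1])>20:
        o=[]
        for z in (14,58,98):
            A=r.inv().apply(onz("wrist",a[:2],z)-p);B=r.inv().apply(onz("wrist",a[2:],z)-p); o.append((z,A[:2].round(1).tolist(),B[:2].round(1).tolist()))
        d=B-A
        print(a.round(0),o,np.degrees(np.arctan2(d[1],d[0])).round(1)%180)
E
```

```text
[361. 262. 365. 149.] [(14, [-49.6, 45.1], [48.0, 45.0]), (58, [-33.2, 39.3], [51.5, 39.2]), (98, [-18.2, 34.1], [54.8, 33.9])] 179.9
[334. 165. 287. 165.] [(14, [35.4, 20.2], [35.4, -18.9]), (58, [40.6, 17.7], [40.6, -16.3]), (98, [45.4, 15.4], [45.4, -13.8])] 90.0
[262. 266. 273. 236.] [(14, [-54.1, -42.7], [-25.5, -31.8]), (58, [-37.0, -36.9], [-12.2, -27.4]), (98, [-21.5, -31.6], [-0.2, -23.4])] 20.9
[284. 218. 338. 217.] [(14, [-9.6, -21.8], [-9.1, 24.2]), (58, [1.6, -18.8], [2.0, 21.2]), (98, [11.7, -16.0], [12.1, 18.4])] 89.4
[352. 240. 359. 263.] [(14, [-29.5, 36.8], [-50.8, 44.0]), (58, [-15.7, 32.1], [-34.2, 38.3]), (98, [-3.1, 27.8], [-19.1, 33.2])] 161.4
[348. 112. 273. 112.] [(14, [77.1, 30.3], [76.7, -29.1]), (58, [76.8, 26.5], [76.5, -25.1]), (98, [76.5, 23.0], [76.3, -21.4])] 89.7
[310. 246. 336. 251.] [(14, [-34.5, 0.4], [-39.1, 22.8]), (58, [-20.1, 0.5], [-24.0, 20.0]), (98, [-6.9, 0.6], [-10.3, 17.4])] 101.4
[256. 149. 261. 266.] [(14, [47.9, -43.9], [-53.2, -43.2]), (58, [51.5, -37.9], [-36.3, -37.4]), (98, [54.7, -32.5], [-20.9, -32.0])] 179.6
[299. 160. 321. 160
[... 3532 characters left out ...]
246. 113. 254. 276.] [(14, [76.0, -50.8], [-62.9, -50.4]), (58, [75.8, -43.9], [-44.7, -43.6]), (98, [75.7, -37.6], [-28.1, -37.4])] 179.8
[290.   3. 291.  41.] [(14, [153.1, -14.3], [128.1, -14.1]), (58, [142.8, -12.2], [121.1, -12.0]), (98, [133.4, -10.3], [114.7, -10.2])] 179.5
[368. 284. 375. 112.] [(14, [-71.3, 52.2], [77.0, 51.8]), (58, [-52.0, 45.4], [76.7, 45.1]), (98, [-34.4, 39.3], [76.4, 39.0])] 179.9
[265.  43. 263.   4.] [(14, [126.4, -33.8], [152.3, -34.2]), (58, [119.6, -29.2], [142.1, -29.5]), (98, [113.4, -25.0], [132.8, -25.2])] 179.2
[266.   1. 288.   1.] [(14, [154.3, -32.5], [154.3, -15.9]), (58, [143.8, -28.0], [143.8, -13.7]), (98, [134.2, -24.0], [134.3, -11.6])] 89.7
```

View pics/w7c.png

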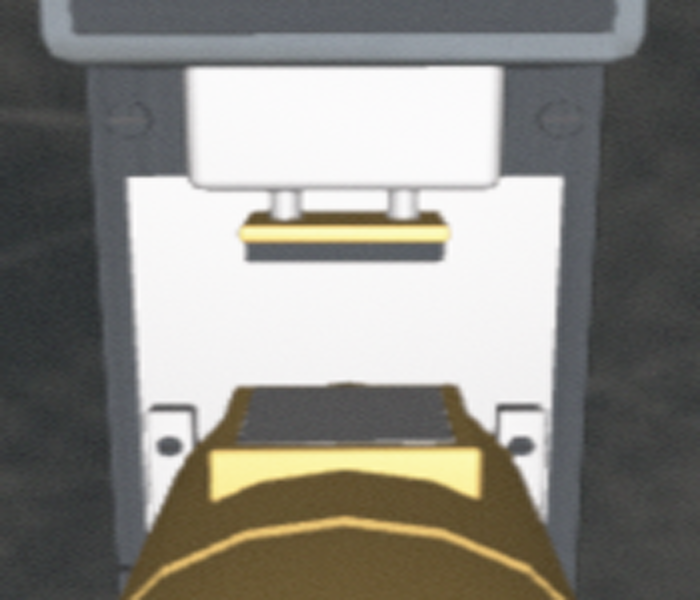

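Emit:
{"name": "carry_out", "arguments": {
  "commands": [
    {"wx": 0, "wy": 0, "wz": 0.6, "tx": -0.1, "ty": 0, "tz": 3, "jaw": 255},
    {"wx": 0, "wy": 0, "wz": 0.6, "tx": -0.1, "ty": 0, "tz": 6, "jaw": 255},
    {"wx": 0, "wy": 0, "wz": 0.6, "tx": -0.1, "ty": 0, "tz": 8, "jaw": 255},
    {"wx": 0, "wy": 0, "wz": 0.6, "tx": -0.1, "ty": 0, "tz": 8.5, "jaw": 255},
    {"wx": 0, "wy": 0, "wz": 0.6, "tx": -0.1, "ty": 0, "tz": 8.5, "jaw": 255},
    {"wx": 0, "wy": 0, "wz": 0.6, "tx": -0.1, "ty": 0, "tz": 8.5, "jaw": 255}
  ]
}}

```text
t: 8.33
eef_pos: [572.7, -31.7, 120.7]
tcp_rot: [0.0, 0.675, 0.737, 0.0]
wrist_force: [0.0, 0.7, -1.2]
grip_width: 0.524
```

```bash
python3 look.py w8 wrist press_head,pad_face; python3 look.py s8 side case_center,press_head;  python3 look.py c8 scene case_center,press_head; python3 - <<'E'
import cv2, numpy as np
f=lambda n,b,s: cv2.resize(cv2.imread(f"pics/{n}.png")[b[0]:b[1],b[2]:b[3]],None,fx=s,fy=s,interpolation=cv2.INTER_CUBIC)
a=f("w8",(40,300,200,420),2.3)
b=f("s8",(180,320,270,380),2.5); c=f("c8",(180,300,270,380),2.5)
H=np.zeros((598,790,3),np.uint8); H[:a.shape[0],:a.shape[1]]=a; k=790-a.shape[1]
d=cv2.resize(b,(k,int(k*b.shape[0]/b.shape[1]))); e=cv2.resize(c,(k,int(k*c.shape[0]/c.shape[1])))
H[:d.shape[0],-k:]=d; H[d.shape[0]:d.shape[0]+e.shape[0],-k:]=e[:598-d.shape[0]]
cv2.imwrite("pics/m8.png",H)
E
```

```text
8.3333 [572.7 -31.7 120.7] [[-0.087, 0.996, 0.001], [0.996, 0.087, -0.0], [-0.0, 0.001, -1.0]] [ 0.   0.7 -1.2] 0.5240013358759376
pad_face [308.  195.2] 0.57 [ 5.694e+02 -1.000e-01  4.100e+01]
8.4833 [573.4 -32.1 121.5] [[-0.087, 0.996, 0.003], [0.996, 0.087, -0.001], [-0.001, 0.003, -1.0]] [-0.  -0.7 -2.1] 0.5287425302971659
case_center [327.9 327.5] 0.87 [441.5 248.2  48. ]
case_center [324.8 234.7] 0.86 [ 623.3 -157.3   48. ]
case_center [361.9 272.5] 0.82 [451.7  -4.7  48. ]
press_head [310.5 263.8] 0.94 [559.5  82.8  98. ]
press_head [380.4 215.7] 0.65 [ 483.4 -242.9   98. ]
8.6333 [572.9 -32.  120.6] [[-0.087, 0.996, 0.002], [0.996, 0.087, -0.001], [-0.001, 0.002, -1.0]] [-0.   0.5 -2.1] 0.5252343032542481
case_center [321.7 228. ] 0.96 [624.   90.1  48. ]
case_center [255.7 222. ] 0.88 [442.8 225.7  48. ]
case_center [281.4 249.8] 0.69 [452.8  17.3  48. ]
press_head [303.7 218.1] 0.96 [561.2  91.7  98. ]
press_head [323.1 227. ] 0.17 [591.   10.2  98. ]
```

View pics/m8.png

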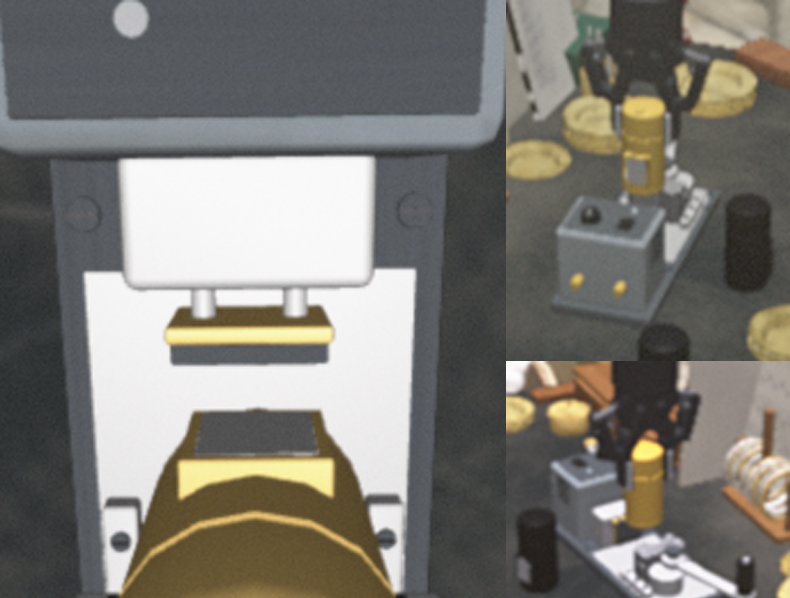

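```bash
python3 - <<'E'
from h import *
s,p,r=tool(); foot=p[2]-50; c=cam("wrist"); print(foot)
# redo at pose of w8 : arm static
for l,u,v,z in(("padfront",308.5,197.4,58),("nosefront",308,40+287/2.3,58),("nose back/housing",308,40+155/2.3,75),("panel top",311.5,40+459/2.3,foot+48),("panel bot",311.5,40+411/2.3,foot+14),("railfront",308,40+500/2.3,30)):
    print(l,r.inv().apply(onz("wrist",(u,v),z,c)-p).round(1))
E
```

```text
69.91725102328535
padfront [34.1 -0.3 61.9]
nosefront [50.8 -0.5 61.9]
nose back/housing [78.  -0.3 44.9]
panel top [29.9  1.3  2. ]
panel bot [29.4  1.3 36. ]
railfront [-9.  -0.8 89.9]
```

Emit:
{"name": "carry_out", "arguments": {
  "commands": [
    {"wx": 0, "wy": 0, "wz": 0, "tx": 0, "ty": -0.15, "tz": 0.5, "jaw": 255},
    {"wx": 0, "wy": 0, "wz": 0, "tx": 0, "ty": -0.15, "tz": 1.5, "jaw": 255},
    {"wx": 0, "wy": 0, "wz": 0, "tx": 0, "ty": -0.15, "tz": 2.5, "jaw": 255},
    {"wx": 0, "wy": 0, "wz": 0, "tx": 0, "ty": -0.15, "tz": 3.5, "jaw": 255},
    {"wx": 0, "wy": 0, "wz": 0, "tx": 0, "ty": -0.15, "tz": 4.3, "jaw": 255},
    {"wx": 0, "wy": 0, "wz": 0, "tx": 0, "ty": -0.15, "tz": 4.9, "jaw": 255},
    {"wx": 0, "wy": 0, "wz": 0, "tx": 0, "ty": -0.15, "tz": 5.2, "jaw": 255},
    {"wx": 0, "wy": 0, "wz": 0, "tx": 0, "ty": -0.15, "tz": 5.3, "jaw": 255},
    {"wx": 0, "wy": 0, "wz": 0, "tx": 0, "ty": -0.15, "tz": 5.3, "jaw": 255}
  ]
}}

```text
t: 9.53
eef_pos: [570.8, -32.0, 66.4]
tcp_rot: [-0.0, 0.676, 0.737, -0.0]
wrist_force: [-0.3, -0.2, -3.2]
grip_width: 0.524
```

```bash
python3 look.py w9 wrist pad_face; python3 look.py c9 scene case_center; python3 - <<'E'
import cv2, numpy as np
f=lambda n,b,s: cv2.resize(cv2.imread(f"pics/{n}.png")[b[0]:b[1],b[2]:b[3]],None,fx=s,fy=s,interpolation=cv2.INTER_CUBIC)
a=f("w9",(100,340,215,405),2.3)
c=f("c9",(190,300,280,370),3.8)
H=np.zeros((598,790,3),np.uint8); H[:a.shape[0],:a.shape[1]]=a; H[:c.shape[0],437:437+c.shape[1]]=c
cv2.imwrite("pics/m9.png",H)
E
```

```text
9.5333 [570.8 -32.   66.4] [[-0.087, 0.996, -0.0], [0.996, 0.087, -0.0], [-0.0, -0.0, -1.0]] [-0.3 -0.2 -3.2] 0.5240564713046709
pad_face [312.  216.6] 0.76 [569.4   1.   41. ]
9.6333 [571.2 -32.1  67.1] [[-0.087, 0.996, 0.001], [0.996, 0.087, -0.0], [-0.0, 0.001, -1.0]] [-0.1  0.5 -1.9] 0.5263524688900751
case_center [283.4 255.8] 0.71 [445.1 -18.2  48. ]
case_center [323.3 245.8] 0.69 [578.5 -16.9  48. ]
case_center [254.6 223.4] 0.63 [436.1 217.8  48. ]
```

View pics/m9.png

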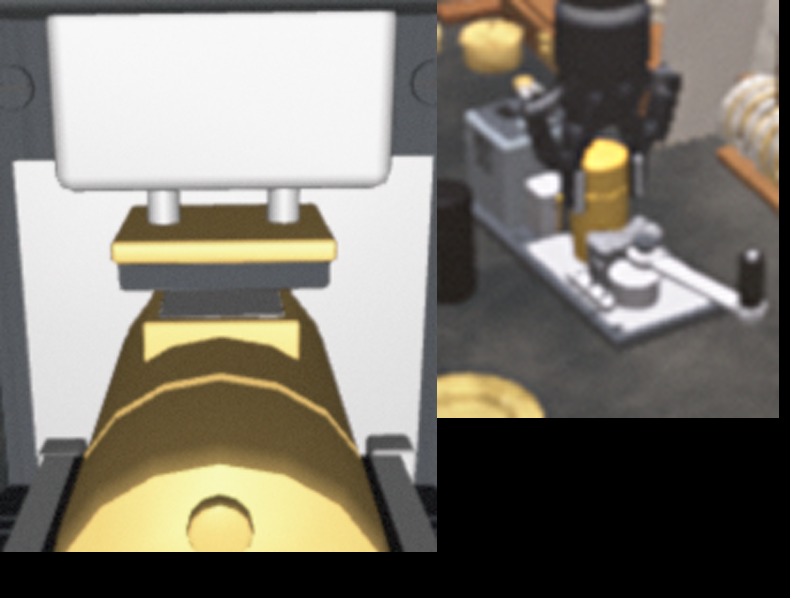

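Emit:
{"name": "carry_out", "arguments": {
  "commands": [
    {"wx": 0, "wy": 0, "wz": 0, "tx": 0, "ty": 0, "tz": 0.1, "jaw": 255},
    {"wx": 0, "wy": 0, "wz": 0, "tx": 0, "ty": 0, "tz": 0.2, "jaw": 255},
    {"wx": 0, "wy": 0, "wz": 0, "tx": 0, "ty": 0, "tz": 0.25, "jaw": 255},
    {"wx": 0, "wy": 0, "wz": 0, "tx": 0, "ty": 0, "tz": 0.25, "jaw": 255}
  ]
}}

```text
t: 10.07
eef_pos: [570.7, -31.9, 63.9]
tcp_rot: [-0.0, 0.676, 0.737, -0.0]
wrist_force: [-0.1, -0.0, -2.4]
grip_width: 0.525
```

Emit:
{"name": "carry_out", "arguments": {
  "commands": [
    {"wx": 0, "wy": 0, "wz": 0, "tx": 0, "ty": 0, "tz": 0.05, "jaw": 255},
    {"wx": 0, "wy": 0, "wz": 0, "tx": 0, "ty": 0, "tz": 0.05, "jaw": 115},
    {"wx": 0, "wy": 0, "wz": 0, "tx": 0, "ty": 0, "tz": 0.05, "jaw": 105},
    {"wx": 0, "wy": 0, "wz": 0, "tx": 0, "ty": 0, "tz": 0.05, "jaw": 90},
    {"wx": 0, "wy": 0, "wz": 0, "tx": 0, "ty": 0, "tz": 0.05, "jaw": 60},
    {"wx": 0, "wy": 0, "wz": 0, "tx": 0, "ty": 0, "tz": 0.05, "jaw": 0},
    {"wx": 0, "wy": 0, "wz": 0, "tx": 0, "ty": 0, "tz": 0.05, "jaw": 0},
    {"wx": 0, "wy": 0, "wz": 0, "tx": 0, "ty": 0, "tz": 0.05, "jaw": 0}
  ]
}}

```text
t: 10.73
eef_pos: [570.8, -32.0, 63.6]
tcp_rot: [0.0, 0.676, 0.737, -0.0]
wrist_force: [-0.7, -0.5, 0.3]
grip_width: 1.0
```

```bash
python3 look.py w10 wrist pad_face
```

```text
10.7333 [570.8 -32.   63.6] [[-0.087, 0.996, 0.0], [0.996, 0.087, -0.0], [-0.0, 0.0, -1.0]] [-0.7 -0.5  0.3] 0.9995473271877637
pad_face [312.  214.9] 0.57 [569.3   2.4  41. ]
```

View pics/w10.png

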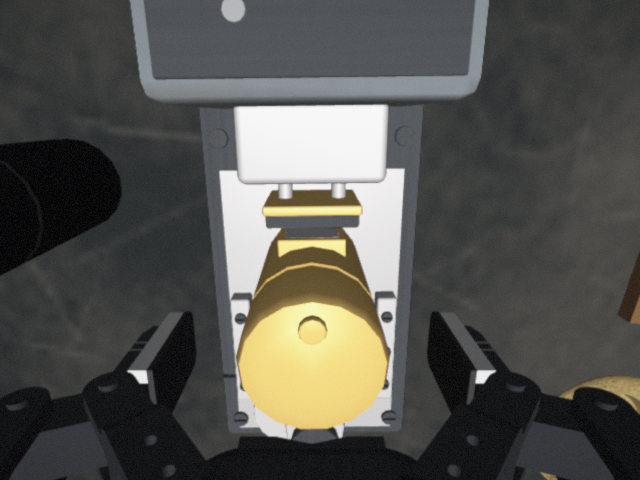

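Case stands upright in the gap, panel toward the pad, fingers clear. I'll lift straight up and check from above.

Emit:
{"name": "carry_out", "arguments": {
  "commands": [
    {"wx": 0, "wy": 0, "wz": 0, "tx": 0, "ty": 0, "tz": -1, "jaw": 0},
    {"wx": 0, "wy": 0, "wz": 0, "tx": 0, "ty": 0, "tz": -3, "jaw": 0},
    {"wx": 0, "wy": 0, "wz": 0, "tx": 0, "ty": 0, "tz": -6, "jaw": 0},
    {"wx": 0, "wy": 0, "wz": 0, "tx": 0, "ty": 0, "tz": -10, "jaw": 0},
    {"wx": 0, "wy": 0, "wz": -7, "tx": -4, "ty": 0.5, "tz": -13, "jaw": 0},
    {"wx": 0, "wy": 0, "wz": -14, "tx": -8, "ty": 1.2, "tz": -13, "jaw": 0},
    {"wx": 0, "wy": 0, "wz": -14, "tx": -12, "ty": 1.9, "tz": -13, "jaw": 0},
    {"wx": 0, "wy": 0, "wz": -14, "tx": -15, "ty": 2.4, "tz": -13, "jaw": 0},
    {"wx": 0, "wy": 0, "wz": -14, "tx": -17.2, "ty": 2.8, "tz": -13, "jaw": 0},
    {"wx": 0, "wy": 0, "wz": -14, "tx": -17.2, "ty": 2.8, "tz": -13, "jaw": 0},
    {"wx": 0, "wy": 0, "wz": -14, "tx": -17.2, "ty": 2.8, "tz": -13, "jaw": 0}
  ]
}}

```text
t: 11.75
eef_pos: [613.6, -202.1, 193.8]
tcp_rot: [-0.0, 0.582, 0.814, -0.0]
wrist_force: [-0.3, 0.5, -0.2]
grip_width: 1.003
```

```bash
python3 look.py w11 wrist press_seat,pad_face,lever_pivot,grip_center,case_center,case_panel 14
```

```text
11.75 [ 613.6 -202.1  193.8] [[-0.324, 0.946, -0.0], [0.946, 0.324, 0.0], [0.0, -0.0, -1.0]] [-0.3  0.5 -0.2] 1.0028981427590196
press_seat [ 29.2 339.1] 0.53 [ 409.7 -400.1   14. ]
lever_pivot [312.7  64.1] 0.93 [579.  -95.5   0. ]
grip_center [313.9 227.4] 0.96 [ 615.2 -199.    77. ]
case_center [ 30.8 339.1] 0.41 [ 437.8 -359.6   62. ]
```

View pics/w11.png

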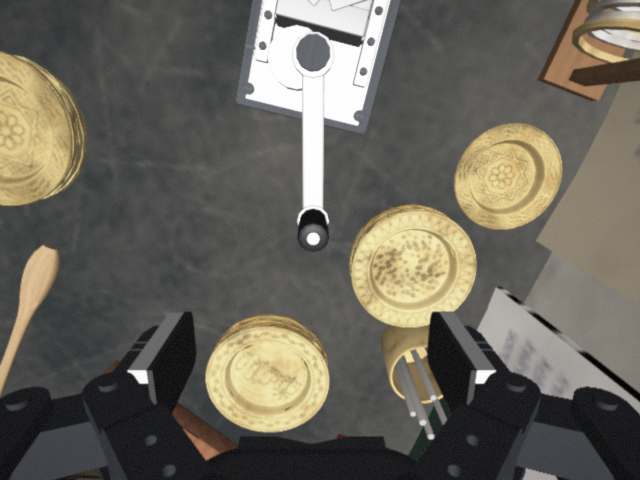

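```bash
python3 - <<'E'
from h import *
s,p,r=tool()
for u,v,z in((413,265,30),(413,265,50),(413,355,70),(430,435,116),(400,400,116),(385,350,60),(313,238,99),(312,52,75),(313,80,58),(313,200,58)): print(u,v,z,r.inv().apply(onz("wrist",(u,v),z)-p).round(0),onz("wrist",(u,v),z).round(1))
x=nets.spot_point("side","punch_cup"); print([(q['p'],onz("side",q['centre'],0).round(0)) for q in x])
x=nets.spot_point("scene","punch_cup"); print([(q['p'],onz("scene",q['centre'],0).round(0)) for q in x])
E
```

```text
413 265 30 [-43.  84. 164.] [ 707.1 -212.8   30. ]
413 265 50 [-35.  79. 144.] [ 699.4 -207.3   50. ]
413 355 70 [-101.   79.  124.] [ 721.2 -269.6   70. ]
430 435 116 [-133.   82.   78.] [ 734.5 -299.2  116. ]
400 400 116 [-105.   59.   78.] [ 704.1 -279.6  116. ]
385 350 60 [-103.   59.  134.] [ 703.4 -278.    60. ]
313 238 99 [ 2.  2. 95.] [ 615.  -197.8   99. ]
312 52 75 [110.   1. 119.] [578.8 -95.3  75. ]
313 80 58 [ 96.   2. 136.] [ 584.2 -108.6   58. ]
313 200 58 [ 17.   2. 136.] [ 610.1 -183.1   58. ]
[(0.58, array([ 740., -304.,    0.]))]
[(0.24, array([626., 247.,   0.]))]
```

Emit:
{"name": "carry_out", "arguments": {
  "commands": [
    {"wx": 0, "wy": 0, "wz": 0, "tx": 0.3, "ty": 0.1, "tz": 3, "jaw": 0},
    {"wx": 0, "wy": 0, "wz": 0, "tx": 0.3, "ty": 0.1, "tz": 6.5, "jaw": 0},
    {"wx": 0, "wy": 0, "wz": 0, "tx": 0.3, "ty": 0.1, "tz": 10, "jaw": 0},
    {"wx": 0, "wy": 0, "wz": 0, "tx": 0.3, "ty": 0.1, "tz": 12, "jaw": 0},
    {"wx": 0, "wy": 0, "wz": 0, "tx": 0.3, "ty": 0.1, "tz": 13, "jaw": 0},
    {"wx": 0, "wy": 0, "wz": 0, "tx": 0.3, "ty": 0.1, "tz": 13.2, "jaw": 0},
    {"wx": 0, "wy": 0, "wz": 0, "tx": 0.3, "ty": 0.1, "tz": 13.2, "jaw": 0},
    {"wx": 0, "wy": 0, "wz": 0, "tx": 0.3, "ty": 0.1, "tz": 13.2, "jaw": 0}
  ]
}}

```text
t: 12.87
eef_pos: [614.7, -198.3, 63.7]
tcp_rot: [0.001, 0.581, 0.814, 0.0]
wrist_force: [0.1, -0.6, -0.1]
grip_width: 1.003
```

```bash
python3 look.py w12 wrist grip_center,lever_pivot,case_center 14
```

```text
12.8667 [ 614.7 -198.3   63.7] [[-0.326, 0.945, 0.002], [0.945, 0.326, -0.001], [-0.002, 0.002, -1.0]] [ 0.1 -0.6 -0.1] 1.0031199138295697
grip_center [306.8 335. ] 0.62 [ 614.7 -200.4   77. ]
```

View pics/w12.png

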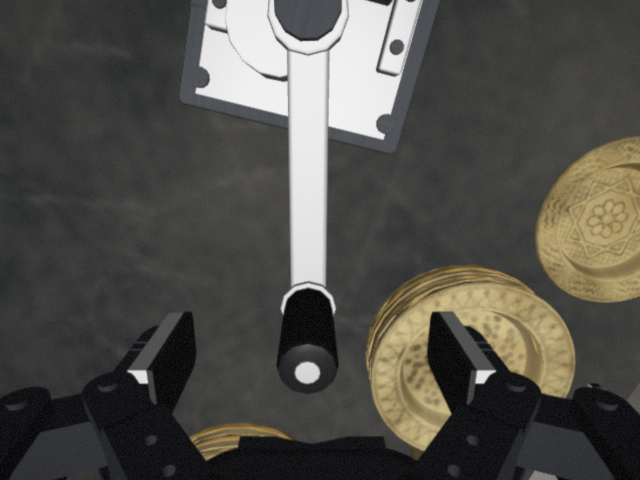

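Emit:
{"name": "carry_out", "arguments": {
  "commands": [
    {"wx": 0, "wy": 0, "wz": 0, "tx": 0, "ty": -0.15, "tz": 0.1, "jaw": 120},
    {"wx": 0, "wy": 0, "wz": 0, "tx": 0, "ty": -0.15, "tz": 0.1, "jaw": 160},
    {"wx": 0, "wy": 0, "wz": 0, "tx": 0, "ty": -0.15, "tz": 0.1, "jaw": 255},
    {"wx": 0, "wy": 0, "wz": 0, "tx": 0, "ty": -0.15, "tz": 0.1, "jaw": 255},
    {"wx": 0, "wy": 0, "wz": 0, "tx": 0, "ty": -0.15, "tz": 0.1, "jaw": 255},
    {"wx": 0, "wy": 0, "wz": 0, "tx": 0, "ty": -0.15, "tz": 0.1, "jaw": 255},
    {"wx": 0, "wy": 0, "wz": 0, "tx": 0, "ty": -0.15, "tz": 0.1, "jaw": 255}
  ]
}}

```text
t: 13.65
eef_pos: [612.5, -198.1, 60.7]
tcp_rot: [0.0, 0.581, 0.814, 0.0]
wrist_force: [1.8, 0.0, 0.4]
grip_width: 0.219
```

```bash
python3 look.py w13 wrist grip_center,lever_pivot; python3 - <<'E'
from h import *
s,p,r=tool()
P=np.array([579.,-95.7]); v=p[:2]-P; print("radius",np.hypot(*v),np.degrees(np.arctan2(v[1],v[0])))
yaw0=np.degrees(np.arctan2(*r.as_matrix()[[1,0],0])); print(yaw0)
a0=np.arctan2(v[1],v[0]); rr=np.hypot(*v)
for d in (6,12,20,30,40,50,60,70,80,90,100,103.1,105):
    a=a0-np.radians(d); q=P+rr*np.array([np.cos(a),np.sin(a)])
    t=r.inv().apply(np.r_[q-p[:2],0])/10
    print(d,t[:2].round(2),q.round(0), "press ang", np.degrees(a)%360)
E
```

```text
13.65 [ 612.5 -198.1   60.7] [[-0.326, 0.945, 0.0], [0.945, 0.326, -0.0], [-0.0, 0.0, -1.0]] [1.8 0.  0.4] 0.21851296796696804
grip_center [310.8 339.7] 0.65 [ 613.9 -200.    77. ]
radius 107.77129197216749 -71.93754517233809
109.00090727371537
6 [ 0.08 -1.13] [ 602. -201.] press ang 282.0624548276619
12 [ 0.27 -2.24] [ 590. -203.] press ang 276.0624548276619
20 [ 0.71 -3.67] [ 575. -203.] press ang 268.0624548276619
30 [ 1.53 -5.36] [ 557. -201.] press ang 258.0624548276619
40 [ 2.63 -6.89] [ 539. -196.] press ang 248.0624548276619
50 [ 3.98 -8.19] [ 522. -187.] press ang 238.0624548276619
60 [ 5.54 -9.24] [ 507. -176.] press ang 228.0624548276619
70 [  7.26 -10.01] [ 494. -162.] press ang 218.06245482766192
80 [  9.08 -10.47] [ 484. -146.] press ang 208.06245482766192
90 [ 10.95 -10.6 ] [ 477. -129.] press ang 198.0624548276619
100 [ 12.82 -10.4 ] [ 472. -111.] press ang 188.0624548276619
103.1 [ 13.39 -10.28] [ 472. -105.] press ang 184.9624548276619
105 [ 13.74 -10.19] [ 471. -101.] press ang 183.0624548276619
```

View pics/w13.png

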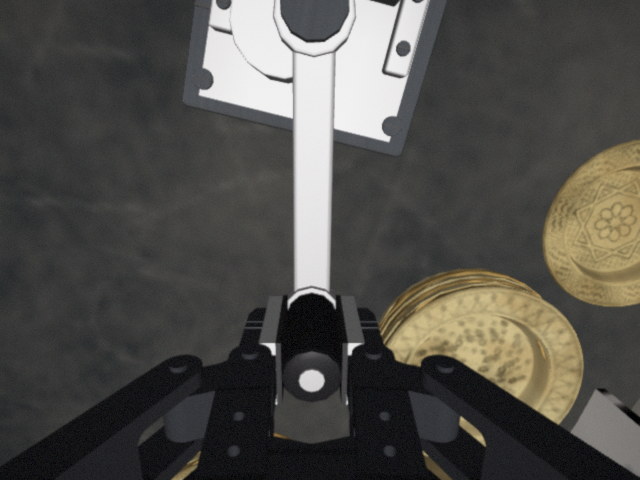

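The grip is held (width 0.219). I'll swing the lever along its arc, turning the tool with it.

Emit:
{"name": "carry_out", "arguments": {
  "commands": [
    {"wx": 0, "wy": 0, "wz": 3, "tx": 0.02, "ty": -0.56, "tz": 0, "jaw": 255},
    {"wx": 0, "wy": 0, "wz": 6, "tx": 0.08, "ty": -1.13, "tz": 0, "jaw": 255},
    {"wx": 0, "wy": 0, "wz": 9, "tx": 0.16, "ty": -1.69, "tz": 0, "jaw": 255},
    {"wx": 0, "wy": 0, "wz": 12, "tx": 0.27, "ty": -2.24, "tz": 0, "jaw": 255},
    {"wx": 0, "wy": 0, "wz": 16, "tx": 0.47, "ty": -2.97, "tz": 0, "jaw": 255},
    {"wx": 0, "wy": 0, "wz": 20, "tx": 0.71, "ty": -3.67, "tz": 0, "jaw": 255},
    {"wx": 0, "wy": 0, "wz": 25, "tx": 1.09, "ty": -4.54, "tz": 0, "jaw": 255},
    {"wx": 0, "wy": 0, "wz": 30, "tx": 1.53, "ty": -5.36, "tz": 0, "jaw": 255},
    {"wx": 0, "wy": 0, "wz": 35, "tx": 2.05, "ty": -6.15, "tz": 0, "jaw": 255},
    {"wx": 0, "wy": 0, "wz": 40, "tx": 2.63, "ty": -6.89, "tz": 0, "jaw": 255},
    {"wx": 0, "wy": 0, "wz": 45, "tx": 3.28, "ty": -7.57, "tz": 0, "jaw": 255},
    {"wx": 0, "wy": 0, "wz": 50, "tx": 3.98, "ty": -8.19, "tz": 0, "jaw": 255},
    {"wx": 0, "wy": 0, "wz": 55, "tx": 4.74, "ty": -8.75, "tz": 0, "jaw": 255},
    {"wx": 0, "wy": 0, "wz": 60, "tx": 5.54, "ty": -9.24, "tz": 0, "jaw": 255},
    {"wx": 0, "wy": 0, "wz": 65, "tx": 6.38, "ty": -9.66, "tz": 0, "jaw": 255},
    {"wx": 0, "wy": 0, "wz": 70, "tx": 7.26, "ty": -10.01, "tz": 0, "jaw": 255},
    {"wx": 0, "wy": 0, "wz": 70, "tx": 7.26, "ty": -10.01, "tz": 0, "jaw": 255}
  ]
}}

```text
t: 15.22
eef_pos: [492.9, -162.8, 60.8]
tcp_rot: [0.001, 0.944, 0.331, -0.001]
wrist_force: [-3.4, -6.2, 0.2]
grip_width: 0.218
```

```bash
python3 look.py w14 wrist grip_center,lever_pivot,case_center 14
```

```text
15.2167 [ 492.9 -162.8   60.8] [[0.781, 0.624, -0.001], [0.624, -0.781, -0.003], [-0.003, 0.002, -1.0]] [-3.4 -6.2  0.2] 0.21771238222289566
grip_center [309.7 342.6] 0.69 [ 492.4 -164.7   77. ]
```

View pics/w14.png

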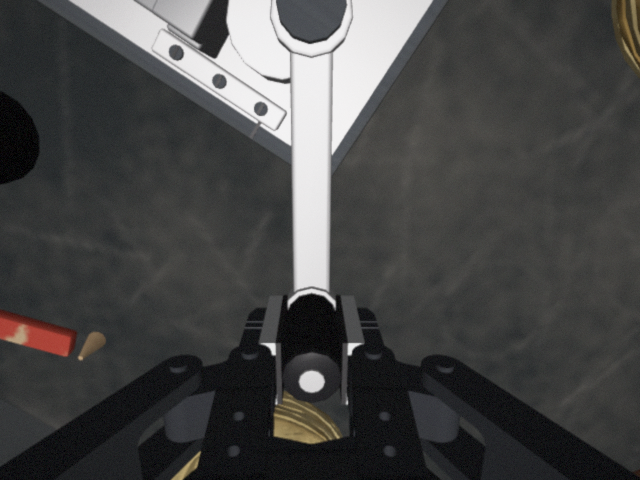

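```bash
python3 look.py c14 scene case_center,press_head; python3 - <<'E'
from h import *
s,p,r=tool()
P=np.array([579.,-95.7]); v=p[:2]-P; a0=np.arctan2(v[1],v[0]); rr=np.hypot(*v); print(rr,np.degrees(a0)%360)
for d in (4,8,12,16,20,24,27,30,32,33,34):
    a=a0-np.radians(d); q=P+rr*np.array([np.cos(a),np.sin(a)])
    print(d,(r.inv().apply(np.r_[q-p[:2],0])/10)[:2].round(2))
im=cv2.imread("pics/c14.png"); cv2.imwrite("pics/c14c.png",cv2.resize(im[190:310,250:400],None,fx=4,fy=4,interpolation=cv2.INTER_CUBIC))
E
```

```text
15.4167 [ 493.2 -163.2   60.7] [[0.778, 0.629, -0.002], [0.629, -0.778, -0.002], [-0.003, 0.001, -1.0]] [-3.7 -5.   2.1] 0.2181517422968965
case_center [255.2 220.1] 0.88 [445.9 239.6  48. ]
case_center [281.1 253.8] 0.67 [443.2  -4.4  48. ]
press_head [303.9 221.8] 0.91 [551.5  68.   98. ]
109.1706130192363 218.20935442625978
4 [ 0.04 -0.76]
8 [ 0.13 -1.52]
12 [ 0.27 -2.27]
16 [ 0.46 -3.  ]
20 [ 0.71 -3.73]
24 [ 1.   -4.43]
27 [ 1.25 -4.94]
30 [ 1.53 -5.44]
32 [ 1.73 -5.76]
33 [ 1.84 -5.92]
34 [ 1.94 -6.08]
```

View pics/c14c.png

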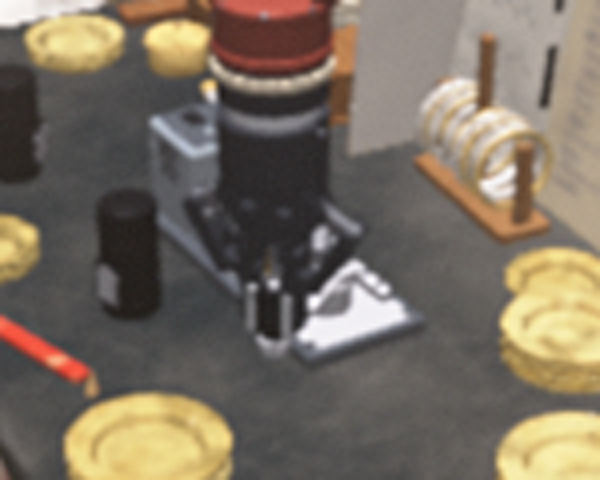

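Emit:
{"name": "carry_out", "arguments": {
  "commands": [
    {"wx": 0, "wy": 0, "wz": 4, "tx": 0.04, "ty": -0.76, "tz": 0, "jaw": 255},
    {"wx": 0, "wy": 0, "wz": 8, "tx": 0.13, "ty": -1.52, "tz": 0, "jaw": 255},
    {"wx": 0, "wy": 0, "wz": 12, "tx": 0.27, "ty": -2.27, "tz": 0, "jaw": 255},
    {"wx": 0, "wy": 0, "wz": 16, "tx": 0.46, "ty": -3.0, "tz": 0, "jaw": 255},
    {"wx": 0, "wy": 0, "wz": 20, "tx": 0.71, "ty": -3.73, "tz": 0, "jaw": 255},
    {"wx": 0, "wy": 0, "wz": 24, "tx": 1.0, "ty": -4.43, "tz": 0, "jaw": 255},
    {"wx": 0, "wy": 0, "wz": 27, "tx": 1.25, "ty": -4.94, "tz": 0, "jaw": 255},
    {"wx": 0, "wy": 0, "wz": 30, "tx": 1.53, "ty": -5.44, "tz": 0, "jaw": 255},
    {"wx": 0, "wy": 0, "wz": 32, "tx": 1.73, "ty": -5.76, "tz": 0, "jaw": 255},
    {"wx": 0, "wy": 0, "wz": 32, "tx": 1.73, "ty": -5.76, "tz": 0, "jaw": 255},
    {"wx": 0, "wy": 0, "wz": 32, "tx": 1.73, "ty": -5.76, "tz": 0, "jaw": 255}
  ]
}}

```text
t: 16.48
eef_pos: [469.7, -107.4, 60.7]
tcp_rot: [0.001, 0.998, 0.061, -0.002]
wrist_force: [-9.5, -6.2, 5.6]
grip_width: 0.217
```

```bash
python3 look.py w15 wrist grip_center,lever_pivot,case_center 14;python3 look.py s15 side case_center 14; python3 - <<'E'
from h import *
im=cv2.imread("pics/s15.png"); cv2.imwrite("pics/s15c.png",cv2.resize(im[190:310,270:390],None,fx=5,fy=5,interpolation=cv2.INTER_CUBIC))
s,p,r=tool(); P=np.array([579.,-95.7]); v=p[:2]-P; print(np.hypot(*v),np.degrees(np.arctan2(v[1],v[0]))%360)
E
```

```text
16.4833 [ 469.7 -107.4   60.7] [[0.993, 0.121, -0.003], [0.121, -0.993, -0.003], [-0.003, 0.002, -1.0]] [-9.5 -6.2  5.6] 0.21722283654875657
grip_center [311.7 342.3] 0.91 [ 469.4 -109.    77. ]
case_center [ 57.1 319.4] 0.74 [458.3  -9.6  62. ]
16.6833 [ 469.7 -107.5   60.6] [[0.993, 0.121, -0.003], [0.121, -0.993, -0.002], [-0.003, 0.002, -1.0]] [-9.2 -5.3  6.1] 0.21580276750934854
case_center [361.6 270.4] 0.87 [448.6   7.1  62. ]
case_center [332.5 330.1] 0.56 [421.1 270.   62. ]
case_center [322.  252.6] 0.53 [579.8 -36.9  62. ]
109.92022862445087 186.1512290994602
```

View pics/w15.png

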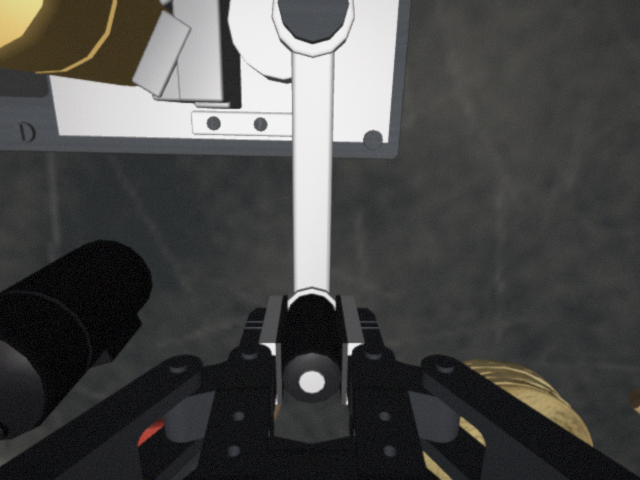

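View pics/s15c.png

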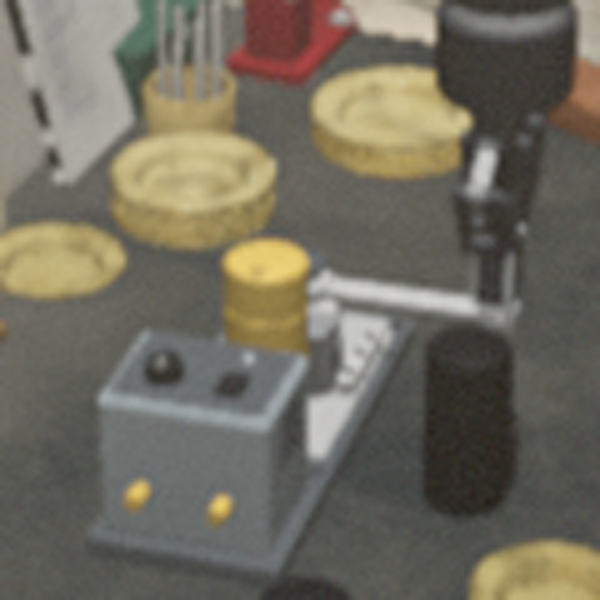

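The lever is about 1.3° short of square: the bed edge is tilted about 1.2° in the tool-aligned view. One small final trim.

Emit:
{"name": "carry_out", "arguments": {
  "commands": [
    {"wx": 0, "wy": 0, "wz": 0.7, "tx": -0.03, "ty": -0.12, "tz": 0, "jaw": 255},
    {"wx": 0, "wy": 0, "wz": 1.3, "tx": -0.05, "ty": -0.26, "tz": 0, "jaw": 255},
    {"wx": 0, "wy": 0, "wz": 1.3, "tx": -0.05, "ty": -0.26, "tz": 0, "jaw": 255},
    {"wx": 0, "wy": 0, "wz": 1.3, "tx": -0.05, "ty": -0.26, "tz": 0, "jaw": 255}
  ]
}}

```text
t: 17.12
eef_pos: [469.4, -105.1, 60.7]
tcp_rot: [0.001, 0.999, 0.049, -0.001]
wrist_force: [-5.8, -5.9, 3.0]
grip_width: 0.22
```

```bash
python3 look.py w16 wrist grip_center; python3 look.py s16 side case_center 14; python3 look.py c16 scene case_center 14; python3 - <<'E'
from h import *
im=cv2.imread("pics/w16.png")
l=cv2.createLineSegmentDetector().detect(cv2.cvtColor(im,cv2.COLOR_BGR2GRAY))[0][:,0]
s,p,r=tool()
P=np.array([579.,-95.7]); v=p[:2]-P; print(np.hypot(*v),np.degrees(np.arctan2(v[1],v[0]))%360)
for a in l:
    n=np.hypot(a[2]-a[0],a[3]-a[1])
    if n>60 and max(a[1],a[3])<300:
        arm_=abs(a[3]-a[1])>abs(a[2]-a[0]); z=52 if arm_ else 14
        d=onz("wrist",a[2:],z)-onz("wrist",a[:2],z); print(a.round(0),z,(np.degrees(np.arctan2(d[1],d[0]))%180).round(2))
A=cv2.imread("pics/s16.png")[190:310,270:390]; B=cv2.imread("pics/w16.png")[0:240,0:420]
cv2.imwrite("pics/m16.png",np.hstack([cv2.resize(B,(490,280)),cv2.resize(A,(280,280))]))
E
```

```text
17.1167 [ 469.4 -105.1   60.7] [[0.995, 0.098, -0.002], [0.098, -0.995, -0.003], [-0.002, 0.003, -1.0]] [-5.8 -5.9  3. ] 0.21967134024910742
grip_center [311.8 340.8] 0.81 [ 469.6 -106.7   77. ]
grip_center [163.2  39.7] 0.36 [562.7 -54.9  77. ]
17.2167 [ 469.4 -105.2   60.7] [[0.995, 0.098, -0.002], [0.098, -0.995, -0.003], [-0.002, 0.003, -1.0]] [-6.9 -5.4  2.4] 0.215444706068482
case_center [362.2 271.9] 0.76 [444.6  13.4  62. ]
case_center [322.9 255.2] 0.7 [572. -25.  62.]
case_center [331.9 325. ] 0.66 [429.5 253.1  62. ]
17.3167 [ 469.4 -105.1   60.7] [[0.995, 0.098, -0.002], [0.098, -0.995, -0.003], [-0.002, 0.002, -1.0]] [-6.5 -5.7  3.6] 0.22268824286126182
case_center [258.  221.1] 0.95 [443.8 202.7  62. ]
case_center [320.6 243.2] 0.89 [567.5 -20.7  62. ]
case_center [280.2 254.3] 0.64 [431.7 -27.7  62. ]
109.98766316025795 184.9206507608554
[141.  91.  52.  81.] 14 89.24
[389. 139. 397.   0.] 52 5.78
[ 63. 141. 291. 141.] 14 95.68
[293.  54. 294. 292.] 52 5.03
[ 50.  80.  62. 140.] 52 6.51
[329. 292. 330.  54.] 52 6.09
[223. 102. 217.   0.] 52 5.67
[162.  14. 133.  84.] 52 155.75
[334.  53. 332. 138.] 52 5.56
[158. 102. 189.  30.] 52 156.21
[289. 137. 197. 137.] 14 95.73
[196. 135. 289. 134.] 14 95.82
[194. 113. 288. 112.] 14 96.06
[288. 115. 194. 115.] 14 95.67
[  1. 156. 288. 156.] 14 95.7
[399. 152. 404.  71.] 52 5.84
[404.  67. 408.   1.] 52 5.72
```

View pics/m16.png

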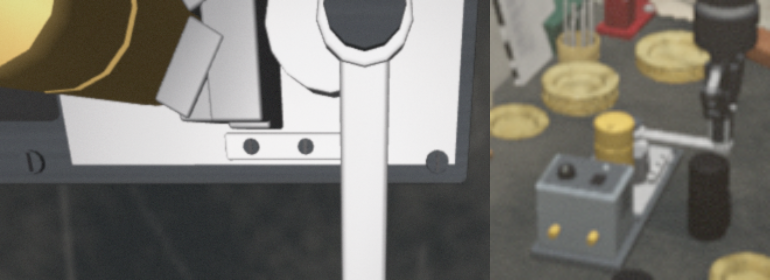

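Emit:
{"name": "carry_out", "arguments": {
  "commands": [
    {"wx": 0, "wy": 0, "wz": 0, "tx": 0, "ty": 0, "tz": 0, "jaw": 255},
    {"wx": 0, "wy": 0, "wz": 0, "tx": 0, "ty": 0, "tz": 0, "jaw": 255},
    {"wx": 0, "wy": 0, "wz": 0, "tx": 0, "ty": 0, "tz": 0, "jaw": 255},
    {"wx": 0, "wy": 0, "wz": 0, "tx": 0, "ty": 0, "tz": 0, "jaw": 255},
    {"wx": 0, "wy": 0, "wz": 0, "tx": 0, "ty": 0, "tz": 0, "jaw": 255},
    {"wx": 0, "wy": 0, "wz": 0, "tx": 0, "ty": 0, "tz": 0, "jaw": 255}
  ]
}}

```text
t: 17.92
eef_pos: [469.4, -105.1, 60.7]
tcp_rot: [0.001, 0.999, 0.049, -0.001]
wrist_force: [-5.4, -5.7, 4.3]
grip_width: 0.218
```

```bash
python3 look.py s17 side case_center 14; python3 - <<'E'
import cv2
im=cv2.imread("pics/s17.png"); cv2.imwrite("pics/s17c.png",cv2.resize(im[230:290,295:355],(600,600),interpolation=cv2.INTER_CUBIC))
E
```

```text
17.9167 [ 469.4 -105.1   60.7] [[0.995, 0.098, -0.002], [0.098, -0.995, -0.003], [-0.002, 0.002, -1.0]] [-5.4 -5.7  4.3] 0.21840139051231264
case_center [321.8 253. ] 0.65 [579.5 -34.7  62. ]
case_center [330.  326.8] 0.62 [430.9 261.   62. ]
case_center [361.4 271. ] 0.62 [448.1  10.1  62. ]
```

View pics/s17c.png

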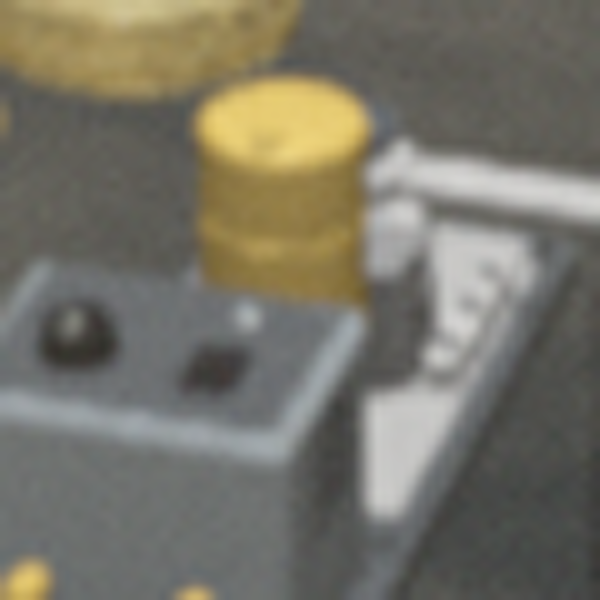

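The case is upright between jaw and head, the stud (260,140 in the crop) is on the head side, and the lever is square across the bed and held.

```bash
python3 -c "
from rig import finish_job
print(finish_job())"
```

```text
the job is handed in; nothing more can be done
None
```

The brass case stands upright in the press gap with its panel toward the pad. I released it there, then swung the lever to highest lift. I handed the job in at about 18 s, still gripping the lever.

**Last checks:**
- **Lever:** the arm lies along 5.6° against 5.7° for square across the bed, so about 1.80 rad.
- **Case:** it is upright in the V jaw with the lid stud on the head side.
- **Forces:** the wrist force was steady at about 9 N, and the grip was firm (opening 0.218).
- **Other things:** I moved nothing else that I know of. I kept clear of the black look-alikes, which look unmoved in the last pictures.

**What I could not confirm:**
- Pad travel and the actual contact between panel and pad were not visible, because the head, the case and the gripper hide them. I inferred the pressing from the lever angle and the jaw resting against the case.
- Position estimates for the press and the held case differed by 1–4 mm between views, which was within the play of the gap.
- My first move call was refused by the interface. It moved nothing.

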